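# Load the ring egg cups into the egg cooker for warming

## Robot

A 6-joint arm with a two-finger parallel gripper is mounted at the origin on the work surface. World frame = base frame: x ahead of the robot, y to its left, z up, the work surface at z = 0. Lengths are in m, angles in rad, forces in N, time in s.
With the tool pointing down it reaches from about 0.275 to 0.75 m from the base axis. Payload 10.2 kg.
Tool frame: the origin (TCP) lies at the very end of the fingers, on their centre line; the grasp point (between the pads) lies 19 mm behind it; z points along the fingers, y is the line along which they close (so a half turn about z gives the same grasp; the last joint's range is limited). The gripper opens to 88 mm and grips with 3 to 60 N. Pads are 18 mm wide; open, the fingers measure 123 mm over their backs; the gripper's body (75 mm by 187 mm) begins 45 mm behind the grasp point.
Start: joints at [-1.326, 0.313, 1.498, -0, 1.331, -0.223], TCP at [0.237, -0.469, 0.212] pointing down, gripper open.
Joint ranges: [-2.94, 2.94], [-0.97, 2.17], [0.19, 2.56], [-1.23, 4.37], [0.02, 3.11], [-2.88, 2.88]. Speed limits (rad/s): [2.39, 2.39, 3.01, 3.14, 3.14, 3.14].

## Interface

Orientations are given as a 3x3 rotation matrix whose columns are the frame's x, y, z axes.
In Python, from rig import sense, imaging, bot, spot_in, trace gives the robot as it stands. The module is installed in compiled form; this text tells all that it offers.
- The arm moves only by the tool carry_out, never from a script. Its argument "targets" is a list of rows, each an object with "linear": the shift along the tool's x, y, z scaled (see below), a list of three; "roll": the turn about the tool's z scaled (see below); "gripper": the opening, from -1 (shut) to 1 (fully open). A call has 1 to 8 rows; each row is the pose to reach, as a shift and turn from the pose commanded when the call began, along the tool's axes at that moment; what a row does not reach only later rows make up. The controller multiplies each number of a shift by 200 mm and each number of a turn by 120 degrees. A row lasts 1/8 s, in which the tool goes at most 62.5 mm and 10.7 degrees, less where a joint would pass 70% of its speed; a pose out of reach is approached as far as the arm can. A call with a number of a shift or a turn outside -1 to 1 is refused whole. A call with a gripper value outside its range is refused whole. The fingers move at their own pace and stop on an object; "squeeze" is the grip in N (left out, the last holds). Time passes only in rows, so rows that repeat a pose let the fingers close. It gives the time, the measured TCP pose, the force, the opening and the grip force at its end, in the units of the state.
- sense(): the state, without advancing time (a new reading comes with each control period).
- imaging.read_camera(name): name is "scene" or "top" or "wrist"; returns a dict with "img" (420x560x3 uint8, blue, green, red), "K" (3x3 intrinsics, pixels), "origin" and "rotation" of the camera in the world. Camera axes: x right, y up, looking along -z (the intrinsics and any distortion apply to the point x, -y, -z); pixel columns grow to the right and rows downward; lengths in m; the calibration is good to about 2 mm. A picture is of the moment at which its call begins. There is no depth.
- bot.job_done(): hands the job in; it is judged then, once.
Trained networks look in a picture, given as the dict that the camera call returned (one of the last four; its "shot" number tells which), for a name from the list of things; names that differ only in an ending like _2 or _b are one class to them, and where a whole thing is asked for, a point or a joint stands for the part that bears it (a point fixed in the world has none). Each returns a list of dicts, best first, with "conf" (0 to 1); they miss things now and then, are a little off and sometimes report something else, mostly with a low value. They report only what shows in the picture. A call takes as long as a camera call. They do not tell look-alikes from the thing itself.
- spot_in(query, picture): "position" ([row, column] as shares, 0 to 1, of the picture: columns of its width, rows of its height, amid what is visible of it).
- trace(query, picture): "pixels" (420x560 bool, what is visible of it) and "position" ([row, column] as shares, 0 to 1, of the picture: columns of its width, rows of its height, amid what is visible of it).
The state is a dict: "time_s": time; "qpos": joint angles; "qvel": joint speeds; "tau": joint torques, N m; "tcp_pos": TCP position; "ee_rot": TCP orientation; "ft_force": force on the tool from outside, world axes, zero at the start; "torque": the same for the moment, N m; "opening": opening from 0.0 (shut) to 1.0 (fully open); "grip_force": force on a finger pad.
Only numpy, scipy, OpenCV 4.12 (cv2) and the standard library are available. Lean on these libraries where they do the work, as an engineer would, in place of code of your own. Each camera call takes 0.05 s, during which the arm holds its last target. There are 200 camera calls.

## Task

Load all the white ring egg cups that are out on the shelf into the egg cooker for warming: free the clamp knob, pull the rack carriage right out to its stop, and thread the cups down its post fully home, the widest at the bottom and each next one narrower. Then push the carriage fully back in under the canopy and turn the clamp knob to lock it again, leaving everything else on the shelf where it is.

Things in the scene. Friction and masses are not known exactly. Their poses are not given: they have to be found in the camera images.
- carriage (a joint): travel of the egg cooker's rack carriage in m: 0 = pushed fully into the cooker under its clear canopy, 0.13 = pulled fully out against its stop. It slides level on the rail, along the cooker's own x axis (out = the cooker's -x, roughly towards the robot). Friction about 1 N; it stays where it is left.
- clamp (a joint): angle of the clamp knob, rad, limits 0 and 1.5; counterclockwise from above grows (locks). 0 = free: the steel tongue points away from the track. 1.5 = locked: it points at the front of the carriage's side ear and bars its way out, with about 5 mm play. It bars the ear above 1.1 and clears it below 1.0. Friction 0.08 N m; stays put.
- cooker: steel-grey egg cooker with rail, fixed. Origin on the shelf under the cup post's place when the carriage is out; z up, x along the rail into the cooker, y left. mm: rail bed x -120..210, y +-50. Bay (side walls, clear flat canopy, top 111 high, 106 free height) x 95..220, y +-97; body behind to x 260, 125 high; control side with toggle (not used) x 95..260, y 98..194, 75 high.
- post_foot (a point): on the carriage: centre of the foot of the upright aluminium cup post, on the carriage plate's top face (16 mm above the shelf), where the lowest cup rests; axes as the cooker's. Post 24 mm diameter, 60 mm tall, its last 8 mm tapering to 12 mm. At cooker x 0 when out, +130 mm when in. Plate 84 mm wide, 140 mm to the front of the post, 95 mm behind it.
- pull_grip (a point): on the sliding carriage: grip point on its black upright pull tab, 100 mm in front (cooker -x) of the post; the tab is 10 mm thick along x, 36 mm wide along y, and rises from 16 to 52 mm above the shelf (this point at 42 mm).
- clamp_grip (a point): point on the clamp knob's turning axis, 46 mm above the shelf, at cooker x +25, y -85 mm. Black bar grip 38 mm long, 12 mm thick, 34 to 56 mm above the shelf, along this point's own x axis, which stands at the clamp angle minus 0.68 rad from the cooker's x (counterclockwise). Below it (18 to 26 mm) the tongue, 24 mm wide, reaches 36 mm from the axis along +x.
- cup_goose: white melamine ring egg cup (widest of the four sizes): a plain ring 68 mm outer diameter, 28 mm bore, 14 mm tall, about 40 g, open at both ends, either way up alike. Origin at the ring's very centre (7 mm above what it lies on), z along the bore. May be absent.
- cup_duck: white melamine ring egg cup (next narrower of the four sizes): a plain ring 60 mm outer diameter, 28 mm bore, 14 mm tall, about 34 g, open at both ends, either way up alike. Origin at the ring's very centre (7 mm above what it lies on), z along the bore. May be absent.
- cup_hen: white melamine ring egg cup (next narrower of the four sizes): a plain ring 52 mm outer diameter, 28 mm bore, 14 mm tall, about 28 g, open at both ends, either way up alike. Origin at the ring's very centre (7 mm above what it lies on), z along the bore. May be absent.
- cup_bantam: white melamine ring egg cup (narrowest of the four sizes): a plain ring 44 mm outer diameter, 28 mm bore, 14 mm tall, about 22 g, open at both ends, either way up alike. Origin at the ring's very centre (7 mm above what it lies on), z along the bore. May be absent.
- blue_pot: bystander, leave alone: lidded blue ceramic pot, 100 mm diameter, 100 mm tall; origin at the centre of its underside.
- spoon_rest: bystander, leave alone: low bamboo spoon rest 95 x 49 mm, 10 mm tall, long along its x; origin at the centre of its underside.
- cup_stack: bystander, leave alone: stack of three ordinary stemmed white melamine egg cups (one piece), 48 mm diameter, 88 mm tall; origin at the centre of its underside.
- salt: bystander, leave alone: light wooden salt mill 40 mm diameter, 74 mm tall; origin at the centre of its underside.
- pepper: bystander, leave alone: dark wooden pepper mill 40 mm diameter, 74 mm tall; origin at the centre of its underside.
- egg_timer: bystander, leave alone: steel egg-shaped timer 54 mm diameter, 60 mm tall; origin at the centre of its underside.
Things that resemble listed ones, but are neither listed nor needed, are in the scene too. Leave any brown or purple look-alike of the cup_hen alone.

How it is judged:
By the outcome, as a careful person would: the job done as asked, in the order asked, and still so for the second after the job is handed in, with the robot touching nothing.
Of cup_goose, cup_duck, cup_hen, cup_bantam only 3 to 4 are there at a start; the rules pass over those that are not, and their reading is None.
At some moment in a run one of cup_goose, cup_duck, cup_hen, cup_bantam may be knocked a few centimetres aside while the robot is not near it.
Once in a run the grip may slacken for a moment while it holds something.
It also fails if it takes over 208 s, if anything falls off the work surface, if the arm or the gripper's body presses on something with over 40 N, if the wrist force passes 120 N, or if a joint passes its speed limit or range.

## Working session

There is one attempt and no reset: what is moved stays moved. The work goes in short steps, Python scripts to look and compute and a tool call to move; the robot and the scene stay as the last step left them, time stands still between calls to the robot, and variables do not carry over. Pictures are saved under pics/ and viewed, at most 15 in all, crops included, and the job is handed in when it is done.

Besides the shell and the picture viewer there is one more tool, called by a JSON object that holds its "method" and its "body", one argument or row to a line. carry_out: Moves the arm, as the interface text tells. Shifts and turns lie within -1 to 1; 1 stands for 200 mm of shift or 120 degrees of turn. Its arguments: {"type":"object","properties":{"targets":{"type":"array","items":{"type":"object","properties":{"linear":{"type":"array","items":{"type":"number","minimum":-1,"maximum":1}},"roll":{"type":"number","minimum":-1,"maximum":1},"gripper":{"type":"number"}}}},"squeeze":{"type":"number"}},"required":["targets"]}

```bash
mkdir -p pics; cat > h.py <<'E'
import numpy as np, cv2
from rig import sense, imaging, bot, spot_in, trace
def ray(p,u,v):
    K=np.array(p["K"]);R=np.array(p["rotation"])
    d=np.linalg.inv(K)@np.array([u,v,1.]); d=R@np.array([d[0],-d[1],-d[2]])
    return np.array(p["origin"]),d
def at(p,u,v,z):
    o,d=ray(p,u,v); return o+d*(z-o[2])/d[2]
def proj(p,X):
    c=np.array(p["rotation"]).T@(np.array(X)-np.array(p["origin"])); q=np.array(p["K"])@np.array([c[0],-c[1],-c[2]]); return q[:2]/q[2]
E
python3 - <<'E'
from h import *
for n in("scene","top"):
    p=imaging.read_camera(n); cv2.imwrite(f"pics/{n}0.png",p["img"]); print(n,p["origin"],[k for k in p],np.round(p["K"],1).tolist())
    H,W=p["img"].shape[:2]
    for q,z in [("cup_goose",.014),("cup_duck",.014),("cup_hen",.014),("cup_bantam",.014),("cooker",.06),("pull_grip",.042),("clamp_grip",.046),("post_foot",.016),("blue_pot",.05),("cup_stack",.044),("salt",.037),("pepper",.037),("egg_timer",.03),("spoon_rest",.01)]:
        for r in spot_in(q,p)[:4]:
            v,u=r["position"][0]*H,r["position"][1]*W
            print(q,round(r["conf"],2),round(u),round(v),np.round(at(p,u,v,z),3)[:2])
s=sense();print(s["time_s"],s["ee_rot"],s["ft_force"])
E
```

```text
scene [1.08085016 0.44096039 1.25942514] ['img', 'K', 'origin', 'rotation', 'shot'] [[441.6, 0.0, 276.4], [0.0, 441.6, 203.2], [0.0, 0.0, 1.0]]
cup_goose 0.73 331 284 [0.634 0.296]
cup_duck 0.56 230 138 [ 0.429 -0.297]
cup_hen 0.71 391 228 [0.364 0.331]
cup_hen 0.62 401 258 [0.43  0.409]
cup_hen 0.5 422 249 [0.361 0.443]
cup_bantam 0.54 298 304 [0.744 0.258]
cup_bantam 0.4 315 203 [0.447 0.094]
cooker 0.67 223 235 [ 0.736 -0.037]
cooker 0.32 259 129 [ 0.362 -0.22 ]
pull_grip 0.63 242 214 [ 0.639 -0.052]
post_foot 0.92 237 213 [ 0.637 -0.076]
post_foot 0.73 224 194 [ 0.611 -0.155]
blue_pot 0.86 298 304 [0.753 0.265]
cup_stack 0.7 175 132 [ 0.55  -0.443]
salt 0.68 364 207 [0.369 0.225]
pepper 0.61 260 133 [ 0.357 -0.219]
pepper 0.37 221 236 [ 0.736 -0.051]
spoon_rest 0.88 325 248 [0.55  0.211]
spoon_rest 0.19 362 211 [0.37  0.225]
top [0.33427161 0.02160055 1.23788993] ['img', 'K', 'origin', 'rotation', 'shot'] [[474.7, 0.0, 280.0], [0.0, 474.7, 207.7], [0.0, 0.0, 1.0]]
cup_goose 0.79 181 175 [0.625 0.275]
cup_duck 0.59 398 240 [ 0.451 -0.292]
cup_hen 0.82 168 238 [0.46  0.301]
cup_hen 0.82 130 246 [0.439 0.4  ]
cup_hen 0.82 156 274 [0.367 0.331]
cup_hen 0.5 112 284 [0.342 0.441]
cup_bantam 0.72 244 240 [0.453 0.106]
cooker 0.87 308 123 [ 0.751 -0.061]
pull_grip 0.84 314 164 [ 0.648 -0.077]
clamp_grip 0.74 342 174 [ 0.619 -0.149]
post_foot 0.91 311 160 [ 0.664 -0.071]
blue_pot 0.64 185 128 [0.743 0.26 ]
cup_stack 0.9 461 195 [ 0.563 -0.453]
cup_stack 0.71 173 167 [0.639 0.288]
cup_stack 0.17 313 164 [ 0.647 -0.073]
salt 0.59 194 272 [0.371 0.229]
pepper 0.5 376 276 [ 0.359 -0.228]
egg_timer 0.68 113 193 [0.575 0.444]
spoon_rest 0.75 206 207 [0.542 0.207]
1.5 [[ 8.92575899e-01  4.50897177e-01  3.55867312e-05]
 [ 4.50897177e-01 -8.92575899e-01  1.42112546e-05]
 [ 3.81716732e-05  3.36133327e-06 -9.99999999e-01]] [0.10900992 0.25662475 0.11681423]
```

```bash
python3 - <<'E'
import cv2
a=cv2.imread("pics/top0.png"); cv2.imwrite("pics/t1.png",cv2.resize(a[90:330,80:480],None,fx=2,fy=2,interpolation=cv2.INTER_CUBIC))
a=cv2.imread("pics/scene0.png"); cv2.imwrite("pics/s1.png",cv2.resize(a[100:340,120:460],None,fx=2.3,fy=2.3,interpolation=cv2.INTER_CUBIC))
E
```

```text
(no output)
```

View pics/t1.png

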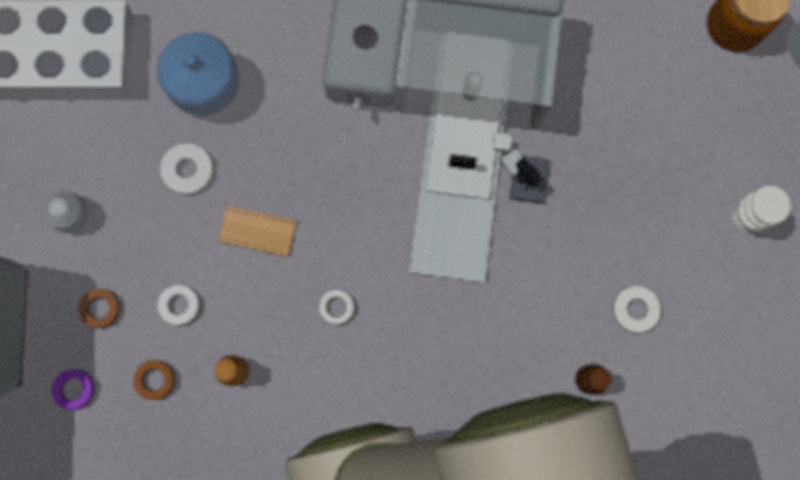

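View pics/s1.png

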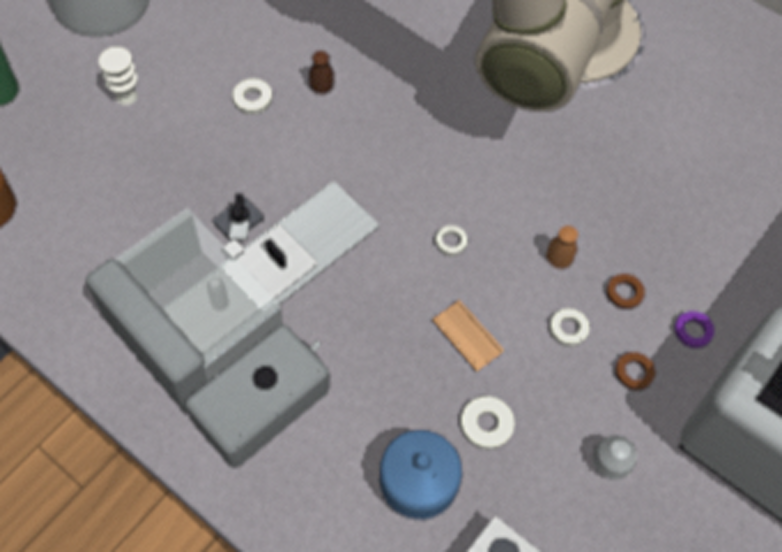

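The top view shows four white rings: goose at crop (187,168), hen at (179,305), bantam at (337,307) and duck at (637,309). The look-alike rings are brown or purple. The cooker's carriage is in, and the knob at (528,172) has its tongue pointing at the ear. Next I'll move above the knob for a close look.

```bash
cat >> h.py <<'E'
def plan(xyz,yaw=None):
    """units for carry_out from the current pose; yaw = desired angle (deg) of tool x axis in world"""
    s=sense();R=np.array(s["ee_rot"]);d=R.T@(np.array(xyz)-s["tcp_pos"])/.2
    y0=np.degrees(np.arctan2(R[1,0],R[0,0]));r=0
    if yaw is not None:
        r=-((yaw-y0+90)%180-90)
    print("tcp",np.round(s["tcp_pos"],4),"yaw %.1f"%y0,"shift",np.round(d,3),"roll %.3f (%.1f deg)"%(r/120,r),"q6 %.2f"%s["qpos"][5],"t %.1f"%s["time_s"],"F",np.round(s["ft_force"],1))
E
cat > cups.py <<'E'
from h import *
def cups(p):
    hsv=cv2.cvtColor(p["img"],cv2.COLOR_BGR2HSV)
    m=((hsv[...,2]>175)&(hsv[...,1]<40)).astype(np.uint8)
    n,l,st,c=cv2.connectedComponentsWithStats(m)
    for i in range(1,n):
        if 80<st[i,4]<3000:
            k,_=cv2.findContours((l==i).astype(np.uint8),cv2.RETR_EXTERNAL,cv2.CHAIN_APPROX_NONE)
            k=k[0][:,0].astype(float)
            w=np.array([at(p,u,v,.012)[:2] for u,v in k])
            A=np.c_[2*w,np.ones(len(w))];x=np.linalg.lstsq(A,(w**2).sum(1),rcond=None)[0]
            r=np.sqrt(x[2]+x[0]**2+x[1]**2)
            print(np.round(c[i]),st[i,4],"centre",np.round(x[:2],4),"diam mm %.1f"%(2000*r),"res mm %.1f"%(1000*np.std(np.linalg.norm(w-x[:2],axis=1))))
if __name__=="__main__":
    for n in("top","scene"): print(n);cups(imaging.read_camera(n))
E
python3 cups.py; python3 -c "
from h import *
plan([.57,-.14,.25],40)"
```

```text
top
[106. 114.] 1323 centre [0.7937 0.4803] diam mm 154.6 res mm 22.3
[314. 159.] 378 centre [ 0.6682 -0.074 ] diam mm 65.9 res mm 7.5
[172. 174.] 258 centre [0.6305 0.2971] diam mm 57.9 res mm 0.8
[465. 192.] 236 centre [ 0.5777 -0.476 ] diam mm 43.9 res mm 0.6
[168. 242.] 140 centre [0.4499 0.3015] diam mm 44.7 res mm 0.7
[398. 244.] 234 centre [ 0.441  -0.2927] diam mm 52.7 res mm 0.6
scene
[57. 33.] 2750 centre [ 0.4755 -1.1734] diam mm 408.4 res mm 81.5
[155.  68.] 406 centre [ 0.3641 -0.7594] diam mm 101.7 res mm 3.5
[375.  82.] 452 centre [-0.1329 -0.0563] diam mm 112.0 res mm 10.8
[366. 113.] 265 centre [ 0.0159 -0.0117] diam mm 96.1 res mm 16.7
[388. 121.] 287 centre [-0.003   0.0474] diam mm 129.6 res mm 15.8
[171. 128.] 201 centre [ 0.5373 -0.4877] diam mm 64.1 res mm 11.0
[229. 140.] 154 centre [ 0.4387 -0.2942] diam mm 57.7 res mm 1.1
[238. 214.] 2318 centre [ 0.6362 -0.0668] diam mm 218.6 res mm 36.3
[368. 241.] 148 centre [0.4478 0.2998] diam mm 49.1 res mm 0.9
[458. 245.] 82 centre [0.2782 0.5221] diam mm 48.0 res mm 10.7
[463. 288.] 455 centre [0.3357 0.6189] diam mm 175.0 res mm 20.0
[332. 283.] 336 centre [0.6283 0.295 ] diam mm 65.5 res mm 0.9
[352. 367.] 2330 centre [0.7821 0.4715] diam mm 181.2 res mm 17.2
tcp [ 0.2367 -0.4686  0.2116] yaw 26.8 shift [ 2.228 -0.715 -0.192] roll -0.110 (-13.2 deg) q6 -0.22 t 1.6 F [0.7 0.1 0.2]
```

{"method": "carry_out", "body": {
  "targets": [
    {"linear": [1, -0.25, -0.2], "roll": -0.1, "gripper": 1},
    {"linear": [1, -0.25, -0.2], "roll": -0.1, "gripper": 1},
    {"linear": [1, -0.25, -0.2], "roll": -0.1, "gripper": 1},
    {"linear": [1, -0.25, -0.2], "roll": -0.1, "gripper": 1}
  ]
}}

```text
time_s: 2.1
tcp_pos: [0.3947, -0.3318, 0.2525]
ee_rot: [[0.777, 0.629, 0.001], [0.629, -0.777, -0.001], [0.0, 0.001, -1.0]]
ft_force: [0.1, -0.5, -0.1]
opening: 1.0
grip_force: 0.0
```

{"method": "carry_out", "body": {
  "targets": [
    {"linear": [1, -0.3, 0], "roll": 0, "gripper": 1},
    {"linear": [1, -0.3, 0], "roll": 0, "gripper": 1},
    {"linear": [1, -0.3, 0], "roll": 0, "gripper": 1},
    {"linear": [1, -0.3, 0], "roll": 0, "gripper": 1},
    {"linear": [1, -0.3, 0], "roll": 0, "gripper": 1}
  ]
}}

```text
time_s: 2.72
tcp_pos: [0.5113, -0.1608, 0.2515]
ee_rot: [[0.778, 0.629, -0.0], [0.629, -0.778, 0.0], [-0.0, -0.0, -1.0]]
ft_force: [0.5, -0.7, -0.7]
opening: 1.005
grip_force: 0.0
```

```bash
python3 - <<'E'
from h import *
p=imaging.read_camera("wrist"); cv2.imwrite("pics/w1.png",p["img"]); print(p["origin"],np.round(p["rotation"],2).tolist(),np.round(p["K"],1).tolist())
for q,z in [("pull_grip",.052),("clamp_grip",.056),("post_foot",.04)]:
    for r in spot_in(q,p)[:2]:
        v,u=r["position"][0]*420,r["position"][1]*560
        print(q,round(r["conf"],2),round(u),round(v),np.round(at(p,u,v,z),3)[:2])
plan([.57,-.14,.25],40)
E
```

```text
[ 0.56394805 -0.12083739  0.42417403] [[0.63, 0.75, 0.2], [-0.78, 0.61, 0.16], [0.0, -0.26, 0.97]] [[316.7, 0.0, 279.0], [0.0, 316.7, 206.1], [0.0, 0.0, 1.0]]
pull_grip 0.67 301 38 [ 0.645 -0.085]
clamp_grip 0.95 328 97 [ 0.618 -0.146]
clamp_grip 0.2 299 36 [ 0.644 -0.083]
post_foot 0.78 298 39 [ 0.646 -0.082]
post_foot 0.63 291 60 [ 0.624 -0.089]
tcp [ 0.5104 -0.1628  0.2516] yaw 38.7 shift [0.304 0.097 0.008] roll -0.011 (-1.3 deg) q6 0.37 t 2.9 F [-0.8 -0.6  0.1]
```

View pics/w1.png

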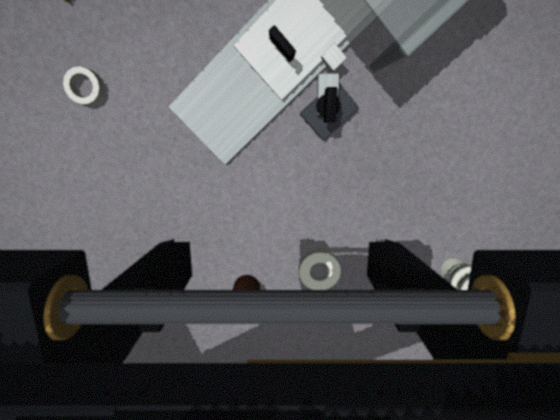

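The wrist view shows the rail front corners at (170,105) and (226,163), and the plate front corners at (235,43) and (281,98). The tab top is at (281,41) and the knob bar is at about (329,103), with its tongue straight up in the picture. I'll fit the cooker pose from these points.

```bash
python3 - <<'E'
from h import *
from scipy.optimize import least_squares
p=imaging.read_camera("wrist")
g=p["img"]; hsv=cv2.cvtColor(g,cv2.COLOR_BGR2HSV)
# dark blobs for tab and knob
m=(hsv[...,2]<40).astype(np.uint8); m[180:]=0
n,l,st,c=cv2.connectedComponentsWithStats(m)
for i in range(1,n):
    if st[i,4]>30: print(np.round(c[i],1),st[i])
obs=[((235,43),(-10,42,16)),((281,98),(-10,-42,16)),((170,105),(-120,50,None)),((226,163),(-120,-50,None)),((281,41),(30,0,50)),((330,103),(25,-85,54))]
def X(q,c):
    x,y,z=c; z=q[3]*1000 if z is None else z
    a,b=np.cos(q[2]),np.sin(q[2]); return [q[0]+(a*x-b*y)/1e3,q[1]+(b*x+a*y)/1e3,z/1e3]
f=lambda q:np.concatenate([proj(p,X(q,c))-np.array(o) for o,c in obs])
r=least_squares(f,[.62,-.07,-.14,.01],loss="soft_l1",f_scale=2)
print(r.x,np.degrees(r.x[2]),np.round(f(r.x).reshape(-1,2),1).tolist())
for n,c in(("knob",(25,-85,46)),("tabIn",(30,0,42)),("postOut",(0,0,16))): print(n,np.round(X(r.x,c),4))
E
```

```text
[280.1  41.7] [268  25  25  34 361]
[328.  104.1] [315  86  25  36 617]
[ 0.60229423 -0.06847068 -0.14879505 -0.00418584] -8.525328277363997 [[-2.3, 0.2], [0.2, 0.6], [0.1, 0.6], [-0.8, -0.5], [1.3, -1.6], [0.7, 0.6]]
knob [ 0.6144 -0.1562  0.046 ]
tabIn [ 0.632  -0.0729  0.042 ]
postOut [ 0.6023 -0.0685  0.016 ]
```

```bash
python3 -c "
from h import *
plan([.6144,-.156,.044],38.5)"
```

```text
tcp [ 0.5105 -0.1628  0.2517] yaw 38.7 shift [0.427 0.299 1.038] roll 0.002 (0.2 deg) q6 0.37 t 3.0 F [-0.3 -0.1  0.6]
```

{"method": "carry_out", "body": {
  "targets": [
    {"linear": [0.427, 0.299, 0.4], "roll": 0, "gripper": 0},
    {"linear": [0.427, 0.299, 0.4], "roll": 0, "gripper": 0},
    {"linear": [0.427, 0.299, 0.7], "roll": 0, "gripper": 0},
    {"linear": [0.427, 0.299, 0.9], "roll": 0, "gripper": 0},
    {"linear": [0.427, 0.299, 0.9], "roll": 0, "gripper": 0},
    {"linear": [0.427, 0.299, 0.9], "roll": 0, "gripper": 0}
  ]
}}

```text
time_s: 3.72
tcp_pos: [0.6158, -0.1558, 0.074]
ee_rot: [[0.78, 0.626, 0.003], [0.626, -0.78, -0.001], [0.001, 0.003, -1.0]]
ft_force: [0.4, -0.7, 0.5]
opening: 0.505
grip_force: 0.0
```

```bash
python3 - <<'E'
from h import *
p=imaging.read_camera("wrist"); cv2.imwrite("pics/w2.png",p["img"])
plan([.6144,-.156,.044],38.5)
E
```

```text
tcp [ 0.616  -0.1557  0.0743] yaw 38.8 shift [-0.007 -0.004  0.152] roll 0.002 (0.3 deg) q6 0.46 t 3.8 F [ 0.1 -0.1  0.7]
```

View pics/w2.png

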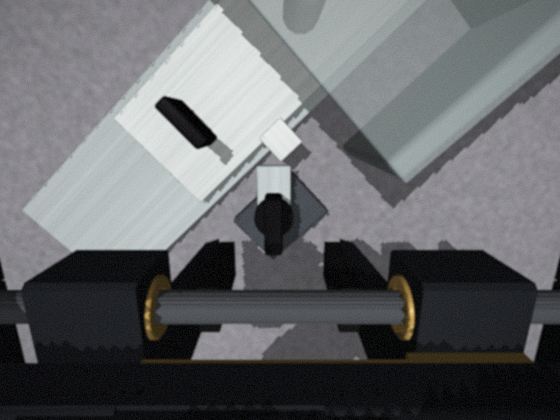

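The wrist view shows the knob bar from (273,195) to (273,255), centred between the fingers. The tab top runs from (165,102) to (205,140), and the ear is at (281,138). I'll check the fit against these.

```bash
python3 - <<'E'
from h import *
from scipy.optimize import least_squares
p=imaging.read_camera("wrist")
def X(q,c):
    x,y,z=c;a,b=np.cos(q[2]),np.sin(q[2]); return [q[0]+(a*x-b*y)/1e3,q[1]+(b*x+a*y)/1e3,z/1e3]
bk=[(35,-85+0,56)]
q=[.60229,-.06847,-.1488]
a=.82
for n,c in(("bar+",(25+19*np.cos(a),-85+19*np.sin(a),56)),("bar-",(25-19*np.cos(a),-85-19*np.sin(a),56)),("barC",(25,-85,56)),("tabL",(25,18,52)),("tabR",(25,-18,52)),("plL",(-10,42,16)),("plR",(-10,-42,16)),("bayR",(95,-97,111)),("tip+",(25+36*np.cos(a),-85+36*np.sin(a),26))): print(n,np.round(proj(p,X(q,c))))
obs=[((118,118),(-10,42,16)),((206,199),(-10,-42,16)),((157,103),(25,18,52)),((205,146),(25,-18,52)),((403,181),(95,-97,111)),((273,255),(25-19*np.cos(a),-85-19*np.sin(a),56))]
f=lambda q:np.concatenate([proj(p,X(q,c))-np.array(o) for o,c in obs])
r=least_squares(f,q,loss="soft_l1",f_scale=3)
print(r.x,np.degrees(r.x[2]),np.round(f(r.x).reshape(-1,2),1).tolist())
for n,c in(("knob",(25,-85,46)),("tabIn",(30,0,42)),("postOut",(0,0,16))): print(n,np.round(X(r.x,c),4))
E
```

```text
bar+ [275. 202.]
bar- [275. 259.]
barC [275. 231.]
tabL [155. 107.]
tabR [200. 153.]
plL [115. 119.]
plR [202. 204.]
bayR [409. 189.]
tip+ [275. 168.]
[ 0.60489147 -0.06762358 -0.14254414] -8.167177731428508 [[-1.9, -2.7], [-2.5, 1.3], [-0.8, -0.4], [-3.9, 2.1], [8.9, 0.7], [3.7, -0.6]]
knob [ 0.6176 -0.1553  0.046 ]
tabIn [ 0.6346 -0.0719  0.042 ]
postOut [ 0.6049 -0.0676  0.016 ]
```

{"method": "carry_out", "body": {
  "squeeze": 20,
  "targets": [
    {"linear": [0, 0, 0.15], "roll": 0, "gripper": 0},
    {"linear": [0, 0, 0.15], "roll": 0, "gripper": 0},
    {"linear": [0, 0, 0.15], "roll": 0, "gripper": -1},
    {"linear": [0, 0, 0.15], "roll": 0, "gripper": -1},
    {"linear": [0, 0, 0.15], "roll": 0, "gripper": -1},
    {"linear": [0, 0, 0.15], "roll": 0, "gripper": -1}
  ]
}}

```text
time_s: 4.58
tcp_pos: [0.6151, -0.1548, 0.0419]
ee_rot: [[0.779, 0.627, 0.0], [0.627, -0.779, -0.0], [0.0, 0.0, -1.0]]
ft_force: [0.2, -0.4, -0.2]
opening: 0.069
grip_force: 0.0
```

{"method": "carry_out", "body": {
  "targets": [
    {"linear": [0, 0, 0], "roll": 0.08, "gripper": -1},
    {"linear": [0, 0, 0], "roll": 0.16, "gripper": -1},
    {"linear": [0, 0, 0], "roll": 0.24, "gripper": -1},
    {"linear": [0, 0, 0], "roll": 0.32, "gripper": -1},
    {"linear": [0, 0, 0], "roll": 0.4, "gripper": -1},
    {"linear": [0, 0, 0], "roll": 0.48, "gripper": -1},
    {"linear": [0, 0, 0], "roll": 0.53, "gripper": -1},
    {"linear": [0, 0, 0], "roll": 0.53, "gripper": -1}
  ]
}}

```text
time_s: 5.58
tcp_pos: [0.615, -0.1548, 0.0417]
ee_rot: [[0.908, -0.419, 0.0], [-0.419, -0.908, 0.0], [0.0, -0.0, -1.0]]
ft_force: [-0.1, -0.3, -1.0]
opening: 0.006
grip_force: 0.0
```

```bash
python3 - <<'E'
from h import *
p=imaging.read_camera("wrist"); cv2.imwrite("pics/w3.png",p["img"])
print(np.round(proj(p,sense()["tcp_pos"])))
for n in("scene","top"):
    p=imaging.read_camera(n);g=p["img"];u,v=proj(p,[.615,-.155,.05]).astype(int);print(u,v)
    cv2.imwrite(f"pics/{n}3.png",cv2.resize(g[max(v-60,0):v+60,u-75:u+75],None,fx=5,fy=5,interpolation=cv2.INTER_CUBIC))
E
```

```text
[277. 242.]
222 189
345 175
```

View pics/w3.png

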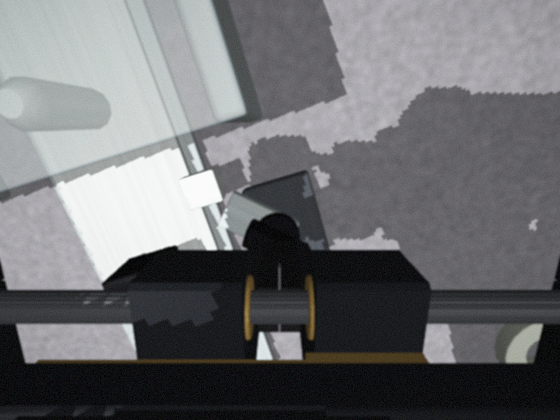

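The wrist view shows the fingers shut with nothing between them. The knob disc is at (272,230) and the tongue still points at the ear, so the grip missed. I'll check from the side.

View pics/scene3.png

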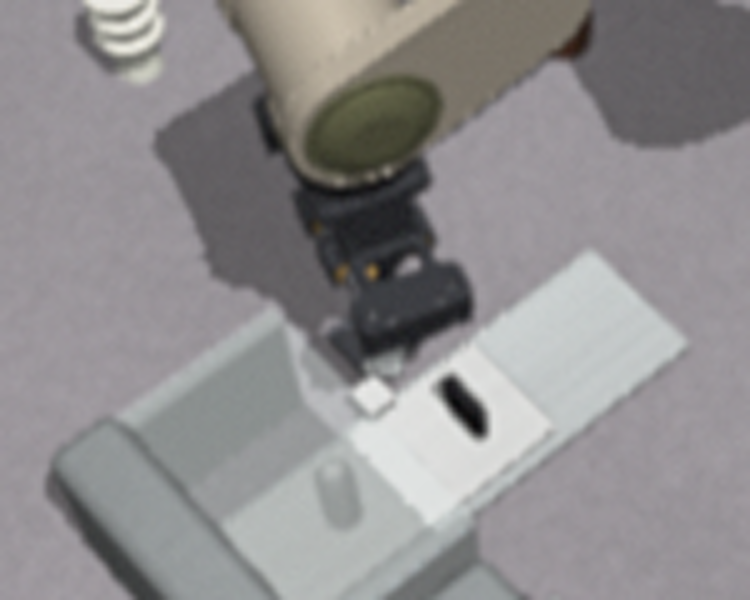

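{"method": "carry_out", "body": {
  "targets": [
    {"linear": [0, 0, -0.15], "roll": 0, "gripper": -0.2},
    {"linear": [0, 0, -0.2], "roll": -0.09, "gripper": -0.2},
    {"linear": [0, 0, -0.2], "roll": -0.18, "gripper": -0.2},
    {"linear": [0, 0, -0.2], "roll": -0.27, "gripper": -0.2},
    {"linear": [0, 0, -0.2], "roll": -0.36, "gripper": -0.2},
    {"linear": [0, 0, -0.2], "roll": -0.45, "gripper": -0.2},
    {"linear": [0, 0, -0.2], "roll": -0.49, "gripper": -0.2},
    {"linear": [0, 0, -0.2], "roll": -0.49, "gripper": -0.2}
  ]
}}

```text
time_s: 6.72
tcp_pos: [0.615, -0.1548, 0.0816]
ee_rot: [[0.829, 0.559, -0.0], [0.559, -0.829, 0.0], [0.0, -0.0, -1.0]]
ft_force: [-0.3, 0.3, -0.3]
opening: 0.396
grip_force: 0.0
```

```bash
python3 - <<'E'
from h import *
p=imaging.read_camera("wrist"); cv2.imwrite("pics/w4.png",p["img"][60:280,140:420].repeat(2,0).repeat(2,1))
print(np.round(proj(p,sense()["tcp_pos"])),np.round(proj(p,[.616,-.1555,.056])),np.round(proj(p,[.616,-.1555,.034])))
plan([.616,-.1555,.03],33)
E
```

```text
[275. 239.] [278. 225.] [278. 215.]
tcp [ 0.615  -0.1548  0.0816] yaw 33.9 shift [0.002 0.006 0.258] roll 0.008 (0.9 deg) q6 0.55 t 6.8 F [-0.8  0.1 -0.1]
```

View pics/w4.png

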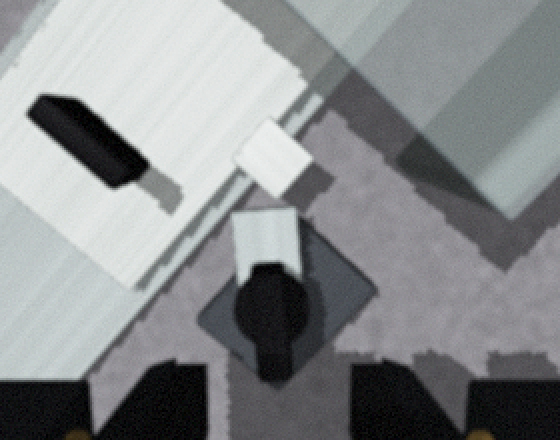

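{"method": "carry_out", "body": {
  "squeeze": 20,
  "targets": [
    {"linear": [0, 0, 0.2], "roll": 0, "gripper": -0.2},
    {"linear": [0, 0, 0.26], "roll": 0, "gripper": -0.2},
    {"linear": [0, 0, 0.26], "roll": 0, "gripper": -0.2},
    {"linear": [0, 0, 0.26], "roll": 0, "gripper": -1},
    {"linear": [0, 0, 0.26], "roll": 0, "gripper": -1},
    {"linear": [0, 0, 0.26], "roll": 0, "gripper": -1},
    {"linear": [0, 0, 0.26], "roll": 0, "gripper": -1}
  ]
}}

```text
time_s: 7.65
tcp_pos: [0.6151, -0.1549, 0.0299]
ee_rot: [[0.829, 0.559, 0.0], [0.559, -0.829, -0.0], [0.0, 0.0, -1.0]]
ft_force: [0.0, -0.5, -0.1]
opening: 0.005
grip_force: 0.0
```

```bash
python3 - <<'E'
from h import *
p=imaging.read_camera("wrist"); 
g=p["img"][120:320,150:410]; g=np.clip(g.astype(float)**.5*16,0,255).astype(np.uint8)
cv2.imwrite("pics/w5.png",cv2.resize(g,None,fx=3,fy=3,interpolation=cv2.INTER_CUBIC))
s=sense();print(s["opening"],s["grip_force"],s["torque"],s["tcp_pos"])
for z in(.03,.034,.056):print(proj(p,[.616,-.1555,z]))
E
```

```text
0.00518756387374137 0.0 [ 0.01897678 -0.08742585  0.00227679] [ 0.61501527 -0.15480762  0.02976884]
[277.21936826 238.90180825]
[277.18873719 241.42277548]
[276.99357076 257.4851619 ]
```

View pics/w5.png

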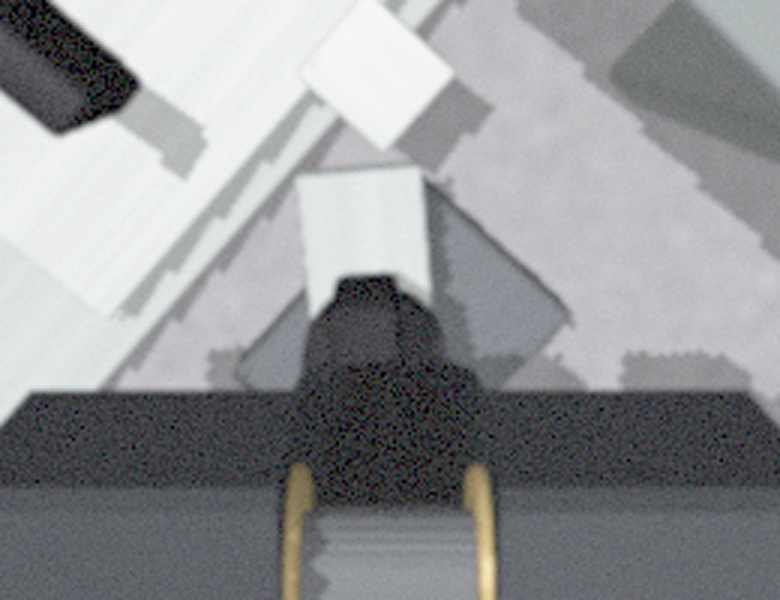

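The brightened view shows the bar's front end at crop (365,280), with the fingers shut at (390,365) behind it. I'll triangulate the knob from two wrist poses without assuming any heights.

```bash
python3 - <<'E'
from h import *
p=imaging.read_camera("wrist");s=sense()
Rt=np.array(s["ee_rot"]);co=Rt.T@(np.array(p["origin"])-s["tcp_pos"]);cR=Rt.T@np.array(p["rotation"])
print("cam in tool",co.round(4))
def cam(t,yaw):
    y=np.radians(yaw);R=np.array([[np.cos(y),np.sin(y),0],[np.sin(y),-np.cos(y),0],[0,0,-1]])
    return dict(K=p["K"],origin=R@co+t,rotation=R@cR)
w1=cam([.5104,-.1628,.2516],38.7);w2=cam([.616,-.1557,.0743],38.8);w4=cam([.615,-.1548,.0816],33.9);w5=cam(s["tcp_pos"],33.9)
def tri(*a):
    A=np.zeros((3,3));b=np.zeros(3)
    for c,u,v in a:
        o,d=ray(c,u,v);d/=np.linalg.norm(d);P=np.eye(3)-np.outer(d,d);A+=P;b+=P@o
    X=np.linalg.solve(A,b);return X.round(4),[np.round(proj(c,X)-[u,v],1).tolist() for c,u,v in a]
print("tongue tip",tri((w1,329,74),(w2,275,166),(w4,273,164.5),(w5,270,177)))
print("bar - end",tri((w1,328,122),(w2,273,255),(w4,278,251)))
print("tab L",tri((w1,271,26),(w2,157,100)))
print("tab R",tri((w1,295,60),(w2,214,143)))
for n in("top","scene"):
    c=imaging.read_camera(n);print(n,[ (round(r["conf"],2),np.round(at(c,r["position"][1]*560,r["position"][0]*420,.045),3)) for r in spot_in("clamp_grip",c)[:2]])
E
```

```text
cam in tool [ 0.0662  0.002  -0.1727]
tongue tip (array([ 0.643 , -0.1336,  0.0207]), [[-1.3, -1.0], [0.5, 0.7], [0.3, 0.6], [1.8, 0.0]])
bar - end (array([ 0.5983, -0.1675,  0.0486]), [[0.1, 0.1], [0.1, 0.3], [-0.3, -0.3]])
tab L (array([ 0.6341, -0.0552,  0.0561]), [[-0.6, -1.2], [1.4, 2.0]])
tab R (array([ 0.6295, -0.0922,  0.0248]), [[-1.3, -1.6], [2.5, 2.4]])
top [(0.17, array([0.63 , 0.289, 0.045]))]
scene []
```

The triangulated axis is (0.614,-0.156), which is where the TCP already is. The finger gap in the images scales as 2.0 px/mm, which puts the visible tips about 25 mm above the nominal TCP. So the fingers closed just over the bar. I'll open, go lower while watching the force, and close again.

{"method": "carry_out", "body": {
  "squeeze": 20,
  "targets": [
    {"linear": [0, 0, 0], "roll": 0, "gripper": -0.2},
    {"linear": [0, 0, 0], "roll": 0, "gripper": -0.2},
    {"linear": [0, 0, 0.04], "roll": 0, "gripper": -0.2},
    {"linear": [0, 0, 0.08], "roll": 0, "gripper": -0.2},
    {"linear": [0, 0, 0.08], "roll": 0, "gripper": -1},
    {"linear": [0, 0, 0.08], "roll": 0, "gripper": -1},
    {"linear": [0, 0, 0.08], "roll": 0, "gripper": -1},
    {"linear": [0, 0, 0.08], "roll": 0, "gripper": -1}
  ]
}}

```text
time_s: 8.95
tcp_pos: [0.6139, -0.1527, 0.0135]
ee_rot: [[0.829, 0.56, -0.003], [0.56, -0.829, 0.003], [-0.001, -0.005, -1.0]]
ft_force: [-5.9, 9.0, 4.2]
opening: 0.131
grip_force: 19.8
```

It gripped: opening 11.5 mm with force. The real fingertips are therefore about 25 mm above the reported TCP. Now I'll turn the knob to free it.

{"method": "carry_out", "body": {
  "targets": [
    {"linear": [0, -0.012, 0], "roll": 0.06, "gripper": -1},
    {"linear": [0, -0.012, 0], "roll": 0.13, "gripper": -1},
    {"linear": [0, -0.012, 0], "roll": 0.2, "gripper": -1},
    {"linear": [0, -0.012, 0], "roll": 0.27, "gripper": -1},
    {"linear": [0, -0.012, 0], "roll": 0.34, "gripper": -1},
    {"linear": [0, -0.012, 0], "roll": 0.41, "gripper": -1},
    {"linear": [0, -0.012, 0], "roll": 0.45, "gripper": -1},
    {"linear": [0, -0.012, 0], "roll": 0.45, "gripper": -1}
  ]
}}

```text
time_s: 9.95
tcp_pos: [0.6137, -0.1526, 0.0137]
ee_rot: [[0.94, -0.341, 0.0], [-0.341, -0.94, 0.0], [0.0, -0.0, -1.0]]
ft_force: [0.9, 0.6, -2.3]
opening: 0.137
grip_force: 19.3
```

{"method": "carry_out", "body": {
  "targets": [
    {"linear": [0, 0, 0], "roll": 0, "gripper": -0.3},
    {"linear": [0, 0, 0], "roll": 0, "gripper": -0.3},
    {"linear": [0, 0, -0.3], "roll": 0, "gripper": 0.2},
    {"linear": [0, 0, -0.4], "roll": 0, "gripper": 0.2},
    {"linear": [0, 0, -0.4], "roll": 0, "gripper": 0.2}
  ]
}}

```text
time_s: 10.58
tcp_pos: [0.6143, -0.1532, 0.0951]
ee_rot: [[0.94, -0.342, 0.003], [-0.342, -0.94, -0.001], [0.003, 0.0, -1.0]]
ft_force: [0.0, 0.1, -0.1]
opening: 0.596
grip_force: 0.0
```

```bash
python3 - <<'E'
from h import *
p=imaging.read_camera("wrist"); 
g=p["img"]; m=(g.max(2)<45).astype(np.uint8); m[232:]=0
n,l,st,c=cv2.connectedComponentsWithStats(m)
for i in range(1,n):
    if st[i,4]>150: print(c[i].round(),st[i], at(p,*c[i],.05).round(4))
cv2.imwrite("pics/w6.png",g)
plan([.631,-.069,.001],-8.3)
E
```

```text
[279. 211.] [ 262  189   36   43 1113] [ 0.6199 -0.1565  0.05  ]
[176. 224.] [146 215  52  17 580] [ 0.6359 -0.0827  0.05  ]
tcp [ 0.6136 -0.1529  0.0934] yaw -20.0 shift [-0.061 -0.424  0.462] roll -0.097 (-11.7 deg) q6 1.49 t 10.6 F [ 0.2 -0.2 -0.3]
```

View pics/w6.png

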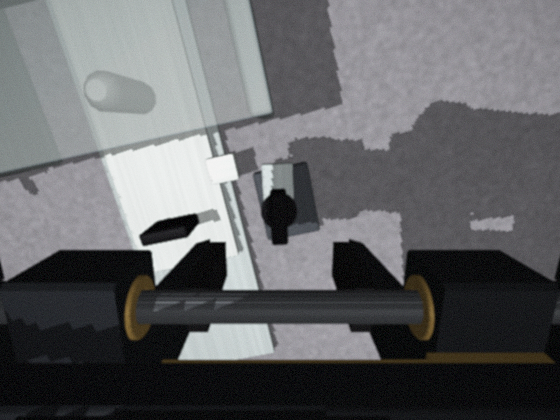

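The wrist view shows the tongue now swung off the track, at (280,180) away from the ear at (222,168). The tab is at (170,230). Next I'll go to the tab and grip it.

{"method": "carry_out", "body": {
  "squeeze": 20,
  "targets": [
    {"linear": [-0.061, -0.424, 0], "roll": -0.05, "gripper": 0.2},
    {"linear": [-0.061, -0.424, 0], "roll": -0.097, "gripper": 0.2},
    {"linear": [-0.061, -0.424, 0.1], "roll": -0.097, "gripper": 0.2},
    {"linear": [-0.061, -0.424, 0.35], "roll": -0.097, "gripper": 0.2},
    {"linear": [-0.061, -0.424, 0.45], "roll": -0.097, "gripper": 0.2},
    {"linear": [-0.061, -0.424, 0.45], "roll": -0.097, "gripper": -1},
    {"linear": [-0.061, -0.424, 0.45], "roll": -0.097, "gripper": -1},
    {"linear": [-0.061, -0.424, 0.45], "roll": -0.097, "gripper": -1}
  ]
}}

```text
time_s: 11.62
tcp_pos: [0.6319, -0.0693, 0.0049]
ee_rot: [[0.989, -0.145, 0.002], [-0.145, -0.989, -0.001], [0.002, 0.0, -1.0]]
ft_force: [0.2, -0.6, -0.3]
opening: 0.407
grip_force: 20.0
```

{"method": "carry_out", "body": {
  "targets": [
    {"linear": [-0.1, 0, 0], "roll": 0, "gripper": -1},
    {"linear": [-0.25, 0, 0], "roll": 0, "gripper": -1},
    {"linear": [-0.4, 0, 0], "roll": 0, "gripper": -1},
    {"linear": [-0.53, 0, 0], "roll": 0, "gripper": -1},
    {"linear": [-0.6, 0, 0], "roll": 0, "gripper": -1},
    {"linear": [-0.64, 0, 0], "roll": 0, "gripper": -1},
    {"linear": [-0.665, 0, 0], "roll": 0, "gripper": -1},
    {"linear": [-0.665, 0, 0], "roll": 0, "gripper": -1}
  ]
}}

```text
time_s: 12.62
tcp_pos: [0.5035, -0.0512, 0.0052]
ee_rot: [[0.989, -0.146, 0.01], [-0.146, -0.989, -0.003], [0.011, 0.002, -1.0]]
ft_force: [14.2, -4.4, -10.8]
opening: 0.406
grip_force: 20.0
```

{"method": "carry_out", "body": {
  "targets": [
    {"linear": [0.012, 0, 0], "roll": 0, "gripper": 0.1},
    {"linear": [0.012, 0, 0], "roll": 0, "gripper": 0.2},
    {"linear": [0.012, 0, -0.3], "roll": 0, "gripper": 1},
    {"linear": [0.012, 0, -0.6], "roll": 0, "gripper": 1},
    {"linear": [0.1, -0.3, -0.75], "roll": 0, "gripper": 1},
    {"linear": [0.2, -0.6, -0.75], "roll": 0, "gripper": 1},
    {"linear": [0.3, -0.9, -0.75], "roll": 0, "gripper": 1},
    {"linear": [0.3, -0.95, -0.75], "roll": 0, "gripper": 1}
  ]
}}

```text
time_s: 13.62
tcp_pos: [0.5868, 0.1326, 0.1534]
ee_rot: [[0.99, -0.142, -0.0], [-0.142, -0.99, 0.0], [-0.0, -0.0, -1.0]]
ft_force: [0.0, -0.2, -1.1]
opening: 0.995
grip_force: 0.0
```

```bash
python3 cups.py | sed -n 1,9p; python3 -c "
from h import *
plan([.6295,.296,.13],-8.3)"
```

```text
top
[105. 112.] 1715 centre [0.8042 0.4845] diam mm 174.9 res mm 16.8
[550. 129.] 89 centre [ 0.7495 -0.7186] diam mm 27.0 res mm 0.8
[310. 165.] 862 centre [ 0.6512 -0.067 ] diam mm 90.3 res mm 9.6
[166. 173.] 129 centre [0.631  0.3061] diam mm 42.0 res mm 6.1
[463. 192.] 302 centre [ 0.5751 -0.4681] diam mm 52.8 res mm 5.6
[ 36. 222.] 288 centre [0.4509 0.6631] diam mm 144.4 res mm 11.7
[548. 232.] 91 centre [ 0.4689 -0.6836] diam mm 28.7 res mm 4.2
[166. 242.] 115 centre [0.4499 0.3028] diam mm 40.0 res mm 3.1
tcp [0.5863 0.1309 0.1534] yaw -8.2 shift [ 0.096 -0.848  0.117] roll 0.001 (0.1 deg) q6 1.74 t 13.7 F [-0.7 -0.8 -0.4]
```

{"method": "carry_out", "body": {
  "targets": [
    {"linear": [0.08, -0.3, 0], "roll": 0, "gripper": 1},
    {"linear": [0.08, -0.6, 0], "roll": 0, "gripper": 1},
    {"linear": [0.08, -0.82, 0], "roll": 0, "gripper": 1},
    {"linear": [0.08, -0.82, 0], "roll": 0, "gripper": 1}
  ]
}}

```text
time_s: 14.22
tcp_pos: [0.6259, 0.2904, 0.1532]
ee_rot: [[0.99, -0.144, -0.001], [-0.144, -0.99, -0.0], [-0.001, 0.0, -1.0]]
ft_force: [0.0, -0.2, 0.3]
opening: 1.0
grip_force: 0.0
```

```bash
cat > ring.py <<'E'
from h import *
import sys
def ring(q,save=None,zt=.014):
    p=imaging.read_camera("wrist")
    if save: cv2.imwrite(save,p["img"])
    out=[]
    for r in trace(q,p)[:3]:
        m=r["pixels"].astype(np.uint8)
        k,_=cv2.findContours(m,cv2.RETR_EXTERNAL,cv2.CHAIN_APPROX_NONE)
        k=max(k,key=cv2.contourArea)[:,0].astype(float)
        e=cv2.fitEllipse(k.astype(np.float32))
        w=np.array([at(p,u,v,zt-.004)[:2] for u,v in k]);A=np.c_[2*w,np.ones(len(w))];x=np.linalg.lstsq(A,(w**2).sum(1),rcond=None)[0]
        rad=np.sqrt(x[2]+x[0]**2+x[1]**2)
        print(q,round(r["conf"],2),"px",np.round(e[0]),"centre",np.round(x[:2],4),"diam %.1f"%(2e3*rad),"bbox",k.min(0),k.max(0))
    return p
if __name__=="__main__":
    ring(sys.argv[1],sys.argv[2] if len(sys.argv)>2 else None)
    plan([0,0,0],0)
E
python3 ring.py cup_goose pics/w7.png
```

```text
tcp [0.6263 0.2879 0.1536] yaw -8.4 shift [-2.887  1.882  0.771] roll -0.070 (-8.4 deg) q6 1.98 t 14.3 F [ 0.1 -0.5 -0.3]
```

View pics/w7.png

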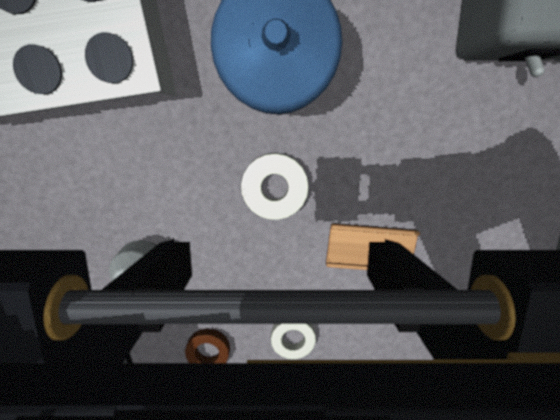

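The goose ring is at pixel (275,186) with a radius of about 33 px, clear of the pot. The network missed it here, so I'll segment by whiteness.

```bash
cat > ring.py <<'E'
from h import *
import sys
def ring(zt=.014,thr=150):
    p=imaging.read_camera("wrist"); g=p["img"]
    m=((g.min(2)>thr)&(g.max(2).astype(int)-g.min(2)<40)).astype(np.uint8)
    n,l,st,c=cv2.connectedComponentsWithStats(m)
    for i in range(1,n):
        if st[i,4]<150: continue
        k=max(cv2.findContours((l==i).astype(np.uint8),cv2.RETR_EXTERNAL,cv2.CHAIN_APPROX_NONE)[0],key=len)[:,0].astype(float)
        w=np.array([at(p,u,v,zt-.004)[:2] for u,v in k]);A=np.c_[2*w,np.ones(len(w))];x=np.linalg.lstsq(A,(w**2).sum(1),rcond=None)[0]
        rad=np.sqrt(x[2]+x[0]**2+x[1]**2);res=np.std(np.linalg.norm(w-x[:2],axis=1))*1e3
        if res<2.5: print("px",c[i].round(),"centre",np.round(x[:2],4),"diam %.1f res %.1f"%(2e3*rad,res))
    return p
if __name__=="__main__":
    ring(); plan([float(a) for a in sys.argv[1:4]],float(sys.argv[4]))
E
python3 ring.py .6295 .296 .05 -8.3
```

```text
px [271. 187.] centre [0.6291 0.2937] diam 67.9 res 0.3
px [291. 341.] centre [0.4462 0.2989] diam 50.8 res 1.1
tcp [0.6264 0.2875 0.1538] yaw -8.5 shift [ 0.009 -0.044  0.519] roll -0.001 (-0.2 deg) q6 1.98 t 14.4 F [0.2 0.2 0.5]
```

{"method": "carry_out", "body": {
  "targets": [
    {"linear": [0.009, -0.035, 0.25], "roll": 0, "gripper": 1},
    {"linear": [0.009, -0.035, 0.5], "roll": 0, "gripper": 1},
    {"linear": [0.009, -0.035, 0.75], "roll": 0, "gripper": 1},
    {"linear": [0.009, -0.035, 0.85], "roll": 0, "gripper": 1},
    {"linear": [0.009, -0.035, 0.86], "roll": 0, "gripper": 1},
    {"linear": [0.009, -0.035, 0.86], "roll": 0, "gripper": 1}
  ]
}}

```text
time_s: 15.12
tcp_pos: [0.6303, 0.2962, -0.0161]
ee_rot: [[0.989, -0.146, 0.003], [-0.146, -0.989, 0.001], [0.003, -0.001, -1.0]]
ft_force: [0.3, -0.4, 0.1]
opening: 0.998
grip_force: 0.0
```

{"method": "carry_out", "body": {
  "targets": [
    {"linear": [0, 0, 0.01], "roll": 0, "gripper": 1},
    {"linear": [0, 0, 0.01], "roll": 0, "gripper": 1}
  ]
}}

```text
time_s: 15.38
tcp_pos: [0.6293, 0.2964, -0.0196]
ee_rot: [[0.989, -0.145, 0.001], [-0.145, -0.989, 0.0], [0.001, -0.0, -1.0]]
ft_force: [0.3, 0.2, -0.1]
opening: 0.999
grip_force: 0.0
```

```bash
python3 ring.py .6291 .2937 -.02 -8.3
```

```text
tcp [ 0.6292  0.2964 -0.0197] yaw -8.4 shift [0.001 0.013 0.001] roll -0.000 (-0.1 deg) q6 1.99 t 15.4 F [-0.5  0.   0.3]
```

{"method": "carry_out", "body": {
  "squeeze": 15,
  "targets": [
    {"linear": [0, 0.01, 0.007], "roll": 0, "gripper": 1},
    {"linear": [0, 0.01, 0.014], "roll": 0, "gripper": 1},
    {"linear": [0, 0.01, 0.014], "roll": 0, "gripper": 1}
  ]
}}

```text
time_s: 15.8
tcp_pos: [0.6286, 0.2942, -0.0234]
ee_rot: [[0.989, -0.145, -0.0], [-0.145, -0.989, -0.0], [-0.0, 0.0, -1.0]]
ft_force: [0.5, -0.2, 0.7]
opening: 1.0
grip_force: 0.0
```

{"method": "carry_out", "body": {
  "squeeze": 15,
  "targets": [
    {"linear": [0, 0, 0], "roll": 0, "gripper": 0.3},
    {"linear": [0, 0, 0], "roll": 0, "gripper": 0.3},
    {"linear": [0, 0, 0], "roll": 0, "gripper": 0.3},
    {"linear": [0, 0, 0], "roll": 0, "gripper": 0.3}
  ]
}}

```text
time_s: 16.3
tcp_pos: [0.6287, 0.2943, -0.0231]
ee_rot: [[0.989, -0.145, 0.0], [-0.145, -0.989, 0.0], [0.0, -0.0, -1.0]]
ft_force: [0.9, -0.4, -0.7]
opening: 0.772
grip_force: 15.0
```

{"method": "carry_out", "body": {
  "targets": [
    {"linear": [0, 0, -0.2], "roll": 0, "gripper": 0.3},
    {"linear": [0, 0, -0.5], "roll": 0, "gripper": 0.3},
    {"linear": [0, 0, -0.55], "roll": 0, "gripper": 0.3},
    {"linear": [0.06, 0.2, -0.55], "roll": 0, "gripper": 0.3},
    {"linear": [0.06, 0.45, -0.55], "roll": 0, "gripper": 0.3},
    {"linear": [0.06, 0.7, -0.55], "roll": 0, "gripper": 0.3},
    {"linear": [0.06, 0.9, -0.55], "roll": 0, "gripper": 0.3},
    {"linear": [0.06, 0.9, -0.55], "roll": 0, "gripper": 0.3}
  ]
}}

```text
time_s: 17.3
tcp_pos: [0.6139, 0.1121, 0.086]
ee_rot: [[0.989, -0.149, -0.002], [-0.149, -0.989, -0.0], [-0.002, 0.0, -1.0]]
ft_force: [-0.1, -0.3, 0.5]
opening: 0.774
grip_force: 15.0
```

```bash
python3 -c "
from h import *
plan([.6012,-.0649,.085],-8.3);print(sense()['opening'],sense()['grip_force'])"
```

```text
tcp [0.6139 0.1121 0.086 ] yaw -8.6 shift [0.069 0.885 0.005] roll -0.002 (-0.3 deg) q6 1.71 t 17.3 F [-0.1 -0.3  0.5]
0.7741697383482918 14.999795589828864
```

{"method": "carry_out", "body": {
  "targets": [
    {"linear": [0.069, 0.2, 0], "roll": 0, "gripper": 0.3},
    {"linear": [0.069, 0.45, 0], "roll": 0, "gripper": 0.3},
    {"linear": [0.069, 0.7, 0], "roll": 0, "gripper": 0.3},
    {"linear": [0.069, 0.885, 0], "roll": 0, "gripper": 0.3},
    {"linear": [0.069, 0.885, 0], "roll": 0, "gripper": 0.3},
    {"linear": [0.069, 0.885, 0], "roll": 0, "gripper": 0.3}
  ]
}}

```text
time_s: 18.05
tcp_pos: [0.6025, -0.0613, 0.0864]
ee_rot: [[0.99, -0.144, -0.001], [-0.144, -0.99, 0.001], [-0.001, -0.0, -1.0]]
ft_force: [-0.0, 0.7, -0.6]
opening: 0.771
grip_force: 15.0
```

```bash
python3 - <<'E'
from h import *
p=imaging.read_camera("wrist"); cv2.imwrite("pics/w8.png",p["img"]); plan([.6012,-.0649,.085],-8.3)
print(proj(p,[.6012,-.0649,.076]),proj(p,[.6012,-.0649,.016]))
p=imaging.read_camera("scene");u,v=proj(p,[.6,-.065,.08]).astype(int); cv2.imwrite("pics/s8.png",cv2.resize(p["img"][v-50:v+50,u-60:u+60],None,fx=6,fy=6,interpolation=cv2.INTER_CUBIC))
E
```

```text
tcp [ 0.6025 -0.0611  0.0865] yaw -8.3 shift [-0.004  0.02   0.007] roll 0.000 (0.0 deg) q6 1.42 t 18.1 F [ 1.  -0.4 -1.5]
[282.71992005 236.72672082] [281.8738296  210.26171714]
```

View pics/w8.png

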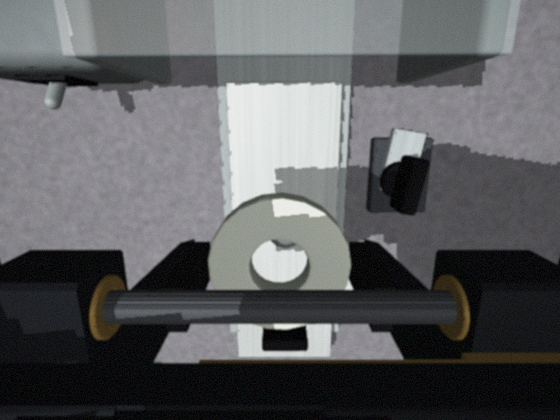

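The ring is centred at (280,258), and the post top just shows in its bore at (285,243). The tab at (285,338) says to shift about 4 mm right, which agrees with the plan. Lowering now.

{"method": "carry_out", "body": {
  "targets": [
    {"linear": [-0.004, 0.02, 0], "roll": 0, "gripper": 0.3},
    {"linear": [-0.004, 0.02, 0.1], "roll": 0, "gripper": 0.3},
    {"linear": [-0.004, 0.02, 0.15], "roll": 0, "gripper": 0.3},
    {"linear": [-0.004, 0.02, 0.2], "roll": 0, "gripper": 0.3},
    {"linear": [-0.004, 0.02, 0.25], "roll": 0, "gripper": 0.3},
    {"linear": [-0.004, 0.02, 0.25], "roll": 0, "gripper": 0.3}
  ]
}}

```text
time_s: 18.9
tcp_pos: [0.6007, -0.0664, 0.0361]
ee_rot: [[0.989, -0.145, -0.001], [-0.145, -0.989, 0.0], [-0.001, -0.0, -1.0]]
ft_force: [-0.7, -0.6, 0.1]
opening: 0.774
grip_force: 15.0
```

{"method": "carry_out", "body": {
  "targets": [
    {"linear": [0, -0.003, 0.06], "roll": 0, "gripper": 0.3},
    {"linear": [0, -0.003, 0.12], "roll": 0, "gripper": 0.3},
    {"linear": [0, -0.003, 0.18], "roll": 0, "gripper": 0.3},
    {"linear": [0, -0.003, 0.205], "roll": 0, "gripper": 0.3},
    {"linear": [0, -0.003, 0.216], "roll": 0, "gripper": 0.3},
    {"linear": [0, -0.003, 0.222], "roll": 0, "gripper": 0.3},
    {"linear": [0, -0.003, 0.222], "roll": 0, "gripper": 0.3}
  ]
}}

```text
time_s: 19.77
tcp_pos: [0.6014, -0.066, -0.0072]
ee_rot: [[0.989, -0.145, 0.001], [-0.145, -0.989, -0.0], [0.001, 0.0, -1.0]]
ft_force: [-0.7, 0.5, 0.6]
opening: 0.772
grip_force: 15.0
```

{"method": "carry_out", "body": {
  "targets": [
    {"linear": [0, 0, 0], "roll": 0, "gripper": 0.8},
    {"linear": [0, 0, 0], "roll": 0, "gripper": 0.8},
    {"linear": [0, 0, -0.25], "roll": 0, "gripper": 0.8},
    {"linear": [0, 0, -0.55], "roll": 0, "gripper": 0.8},
    {"linear": [-0.2, 0.2, -0.75], "roll": 0, "gripper": 1},
    {"linear": [-0.35, 0.45, -0.75], "roll": 0, "gripper": 1},
    {"linear": [-0.5, 0.7, -0.75], "roll": 0, "gripper": 1},
    {"linear": [-0.63, 0.95, -0.75], "roll": 0, "gripper": 1}
  ]
}}

```text
time_s: 20.78
tcp_pos: [0.4474, -0.2368, 0.1428]
ee_rot: [[0.989, -0.145, 0.0], [-0.145, -0.989, -0.0], [0.001, 0.0, -1.0]]
ft_force: [-0.2, -0.4, -0.4]
opening: 0.997
grip_force: 0.0
```

{"method": "carry_out", "body": {
  "targets": [
    {"linear": [0, 0.28, 0], "roll": 0, "gripper": 1},
    {"linear": [0, 0.28, 0], "roll": 0, "gripper": 1},
    {"linear": [0, 0.28, 0], "roll": 0, "gripper": 1},
    {"linear": [0, 0.28, 0], "roll": 0, "gripper": 1}
  ]
}}

```text
time_s: 21.28
tcp_pos: [0.441, -0.2899, 0.1424]
ee_rot: [[0.99, -0.144, -0.0], [-0.144, -0.99, 0.0], [-0.0, -0.0, -1.0]]
ft_force: [0.6, -0.4, -0.6]
opening: 1.006
grip_force: 0.0
```

```bash
python3 ring.py .441 -.2925 -.0165 -8.3; python3 - <<'E'
from h import *
p=imaging.read_camera("scene"); u,v=proj(p,[.6,-.065,.03]).astype(int);a=cv2.resize(p["img"][v-50:v+50,u-70:u+70],None,fx=4,fy=4,interpolation=cv2.INTER_CUBIC)
p=imaging.read_camera("wrist"); cv2.imwrite("pics/c9.png",np.vstack([a[:,:560],p["img"][:190]]))
E
```

```text
px [419.  34.] centre [ 0.5626 -0.4335] diam 14.3 res 2.0
px [280. 193.] centre [ 0.4391 -0.2927] diam 57.8 res 2.2
tcp [ 0.441  -0.29    0.1425] yaw -8.3 shift [0.002 0.013 0.795] roll 0.000 (0.0 deg) q6 0.91 t 21.3 F [ 0.3 -0.6 -0.8]
```

View pics/c9.png

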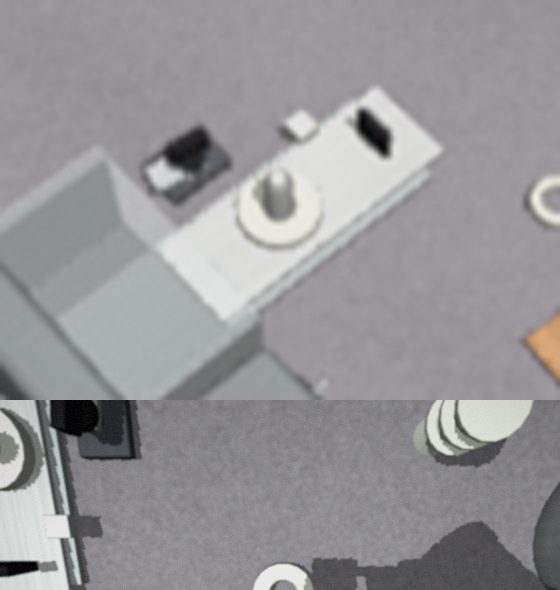

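The goose lies flat on the plate around the post. The duck is under the gripper. Descending and gripping.

{"method": "carry_out", "body": {
  "squeeze": 15,
  "targets": [
    {"linear": [-0.003, 0.013, 0.25], "roll": 0, "gripper": 1},
    {"linear": [-0.003, 0.013, 0.5], "roll": 0, "gripper": 1},
    {"linear": [-0.003, 0.013, 0.7], "roll": 0, "gripper": 1},
    {"linear": [-0.003, 0.013, 0.8], "roll": 0, "gripper": 1},
    {"linear": [-0.003, 0.013, 0.827], "roll": 0, "gripper": 1},
    {"linear": [-0.003, 0.013, 0.827], "roll": 0, "gripper": 1},
    {"linear": [-0.003, 0.013, 0.827], "roll": 0, "gripper": 0.2},
    {"linear": [-0.003, 0.013, 0.827], "roll": 0, "gripper": 0.2}
  ]
}}

```text
time_s: 22.42
tcp_pos: [0.44, -0.2938, -0.0222]
ee_rot: [[0.989, -0.145, 0.001], [-0.145, -0.989, -0.001], [0.001, 0.001, -1.0]]
ft_force: [0.7, 1.3, 0.7]
opening: 0.794
grip_force: 0.0
```

{"method": "carry_out", "body": {
  "targets": [
    {"linear": [0, 0, 0], "roll": 0, "gripper": 0.2},
    {"linear": [0, 0, 0], "roll": 0, "gripper": 0.2},
    {"linear": [0, 0, 0], "roll": 0, "gripper": 0.2}
  ]
}}

```text
time_s: 22.8
tcp_pos: [0.4398, -0.2936, -0.0226]
ee_rot: [[0.989, -0.145, 0.0], [-0.145, -0.989, -0.0], [0.0, 0.0, -1.0]]
ft_force: [-1.5, 0.3, 4.8]
opening: 0.674
grip_force: 15.0
```

{"method": "carry_out", "body": {
  "targets": [
    {"linear": [0, 0, -0.25], "roll": 0, "gripper": 0.2},
    {"linear": [0, 0, -0.5], "roll": 0, "gripper": 0.2},
    {"linear": [0, 0, -0.55], "roll": 0, "gripper": 0.2},
    {"linear": [0.2, -0.25, -0.55], "roll": 0, "gripper": 0.2},
    {"linear": [0.35, -0.5, -0.55], "roll": 0, "gripper": 0.2},
    {"linear": [0.5, -0.75, -0.55], "roll": 0, "gripper": 0.2},
    {"linear": [0.634, -0.95, -0.55], "roll": 0, "gripper": 0.2},
    {"linear": [0.634, -0.95, -0.55], "roll": 0, "gripper": 0.2}
  ]
}}

```text
time_s: 23.8
tcp_pos: [0.5935, -0.1213, 0.0854]
ee_rot: [[0.99, -0.142, -0.002], [-0.142, -0.99, 0.001], [-0.002, -0.001, -1.0]]
ft_force: [0.5, -0.2, 0.2]
opening: 0.676
grip_force: 15.0
```

{"method": "carry_out", "body": {
  "targets": [
    {"linear": [0, -0.29, 0], "roll": 0, "gripper": 0.2},
    {"linear": [0, -0.29, 0], "roll": 0, "gripper": 0.2},
    {"linear": [0, -0.29, 0], "roll": 0, "gripper": 0.2},
    {"linear": [0, -0.29, 0], "roll": 0, "gripper": 0.2},
    {"linear": [0, -0.29, 0], "roll": 0, "gripper": 0.2}
  ]
}}

```text
time_s: 24.42
tcp_pos: [0.601, -0.0676, 0.0869]
ee_rot: [[0.989, -0.147, -0.0], [-0.147, -0.989, -0.0], [-0.0, 0.0, -1.0]]
ft_force: [-0.4, 0.2, 0.2]
opening: 0.679
grip_force: 15.0
```

```bash
cat > held.py <<'E'
from h import *
import sys
# compare held ring (ellipse of its bore/outer) in the wrist picture: pixel box of bright pixels around the tool centre
p=imaging.read_camera("wrist");g=p["img"]
cv2.imwrite("pics/held.png",g)
s=sense();R=np.array(s["ee_rot"])
# expected outline of a ring of given diameter gripped at the tool centre, bottom face 0..14mm
D=float(sys.argv[4]);t=np.array(s["tcp_pos"])
h=.0231+.014  # ring top above... (tip offset): ring bottom at tcp+.0231
c=proj(p,t+R@np.array([0,0,-h]));f=proj(p,t+R@np.array([D/2000,0,-h]));b=proj(p,t+R@np.array([-D/2000,0,-h]))
print("expected top face centre",c.round(1),"front",f.round(1),"back",b.round(1))
col=g[190:290,int(c[0])-2:int(c[0])+3].mean((1,2));print("rows 190..",[int(x) for x in col[::2]])
plan([float(a) for a in sys.argv[1:4]],-8.3);print(s["opening"],s["grip_force"])
E
python3 held.py .6014 -.066 .0074 60
```

```text
expected top face centre [275.5 270.8] front [275.3 209. ] back [275.7 326.4]
rows 190.. [157, 151, 108, 71, 70, 72, 75, 76, 78, 87, 137, 156, 155, 153, 154, 155, 154, 153, 155, 153, 153, 153, 152, 152, 152, 147, 123, 84, 109, 153, 151, 177, 227, 228, 227, 228, 228, 228, 228, 227, 228, 228, 228, 228, 228, 228, 203, 96, 78, 76]
tcp [ 0.6011 -0.0674  0.087 ] yaw -8.4 shift [ 0.001 -0.007  0.398] roll -0.001 (-0.1 deg) q6 1.41 t 24.5 F [ 0.3 -0.6 -0.5]
0.6739689193285894 14.999957294203341
```

The ring is centred in x: its front edge is at row 210, against 209 expected. Lowering.

{"method": "carry_out", "body": {
  "targets": [
    {"linear": [0.001, -0.007, 0.08], "roll": 0, "gripper": 0.2},
    {"linear": [0.001, -0.007, 0.15], "roll": 0, "gripper": 0.2},
    {"linear": [0.001, -0.007, 0.2], "roll": 0, "gripper": 0.2},
    {"linear": [0.001, -0.007, 0.25], "roll": 0, "gripper": 0.2},
    {"linear": [0.001, -0.007, 0.25], "roll": 0, "gripper": 0.2}
  ]
}}

```text
time_s: 25.1
tcp_pos: [0.6012, -0.0651, 0.0362]
ee_rot: [[0.989, -0.145, -0.001], [-0.145, -0.989, 0.0], [-0.001, -0.0, -1.0]]
ft_force: [0.3, -0.9, -0.2]
opening: 0.677
grip_force: 15.0
```

{"method": "carry_out", "body": {
  "targets": [
    {"linear": [0, 0, 0.05], "roll": 0, "gripper": 0.2},
    {"linear": [0, 0, 0.1], "roll": 0, "gripper": 0.2},
    {"linear": [0, 0, 0.13], "roll": 0, "gripper": 0.2},
    {"linear": [0, 0, 0.145], "roll": 0, "gripper": 0.2},
    {"linear": [0, 0, 0.15], "roll": 0, "gripper": 0.2},
    {"linear": [0, 0, 0.15], "roll": 0, "gripper": 0.2}
  ]
}}

```text
time_s: 25.85
tcp_pos: [0.6019, -0.0652, 0.0074]
ee_rot: [[0.989, -0.145, 0.001], [-0.145, -0.989, -0.0], [0.001, 0.0, -1.0]]
ft_force: [-0.3, 0.4, 1.1]
opening: 0.677
grip_force: 15.0
```

{"method": "carry_out", "body": {
  "targets": [
    {"linear": [0, 0, 0], "roll": 0, "gripper": 0.6},
    {"linear": [0, 0, 0], "roll": 0, "gripper": 0.6},
    {"linear": [0, 0, -0.25], "roll": 0, "gripper": 0.6},
    {"linear": [0, 0, -0.5], "roll": 0, "gripper": 0.6},
    {"linear": [-0.12, -0.2, -0.7], "roll": 0, "gripper": 1},
    {"linear": [-0.25, -0.45, -0.7], "roll": 0, "gripper": 1},
    {"linear": [-0.4, -0.7, -0.7], "roll": 0, "gripper": 1},
    {"linear": [-0.52, -0.9, -0.7], "roll": 0, "gripper": 1}
  ]
}}

```text
time_s: 26.85
tcp_pos: [0.5238, 0.1298, 0.1472]
ee_rot: [[0.989, -0.145, 0.0], [-0.145, -0.989, 0.0], [0.0, -0.0, -1.0]]
ft_force: [0.5, 1.0, 0.7]
opening: 0.997
grip_force: 0.0
```

{"method": "carry_out", "body": {
  "targets": [
    {"linear": [-0.12, -0.2, 0], "roll": -0.08, "gripper": 1},
    {"linear": [-0.25, -0.45, 0], "roll": -0.16, "gripper": 1},
    {"linear": [-0.4, -0.7, 0], "roll": -0.236, "gripper": 1},
    {"linear": [-0.5, -0.82, 0], "roll": -0.236, "gripper": 1},
    {"linear": [-0.5, -0.82, 0], "roll": -0.236, "gripper": 1},
    {"linear": [-0.5, -0.82, 0], "roll": -0.236, "gripper": 1}
  ]
}}

```text
time_s: 27.6
tcp_pos: [0.4502, 0.3041, 0.147]
ee_rot: [[0.94, 0.341, 0.0], [0.341, -0.94, -0.0], [0.0, 0.0, -1.0]]
ft_force: [0.2, -0.1, 0.1]
opening: 0.999
grip_force: 0.0
```

```bash
python3 ring.py .449 .301 -.0229 20; python3 cups.py | sed -n 1,9p;python3 - <<'E'
from h import *
p=imaging.read_camera("wrist"); cv2.imwrite("pics/w10.png",p["img"])
E
```

```text
px [281. 193.] centre [0.4484 0.2986] diam 52.0 res 0.6
tcp [0.4504 0.3039 0.147 ] yaw 19.9 shift [-0.011  0.011  0.849] roll -0.001 (-0.1 deg) q6 1.60 t 27.6 F [ 0.8  0.1 -0.1]
top
[105. 112.] 1588 centre [0.7998 0.4844] diam mm 162.5 res mm 24.5
[550. 129.] 82 centre [ 0.7492 -0.7189] diam mm 25.8 res mm 0.8
[306. 193.] 1897 centre [ 0.5795 -0.0653] diam mm 157.1 res mm 32.6
[465. 192.] 243 centre [ 0.578  -0.4757] diam mm 44.5 res mm 0.8
[ 41. 220.] 95 centre [0.4961 0.6365] diam mm 60.2 res mm 11.7
[ 54. 265.] 109 centre [0.3941 0.5932] diam mm 45.0 res mm 10.6
scene
[57. 33.] 2757 centre [ 0.4759 -1.174 ] diam mm 408.7 res mm 81.4
```

Hen found at (0.448,0.299), diameter 52.0. Gripping.

{"method": "carry_out", "body": {
  "squeeze": 15,
  "targets": [
    {"linear": [-0.018, 0.021, 0.25], "roll": 0, "gripper": 1},
    {"linear": [-0.018, 0.021, 0.5], "roll": 0, "gripper": 1},
    {"linear": [-0.018, 0.021, 0.75], "roll": 0, "gripper": 1},
    {"linear": [-0.018, 0.021, 0.83], "roll": 0, "gripper": 1},
    {"linear": [-0.018, 0.021, 0.85], "roll": 0, "gripper": 1},
    {"linear": [-0.018, 0.021, 0.85], "roll": 0, "gripper": 1},
    {"linear": [-0.018, 0.021, 0.85], "roll": 0, "gripper": 0},
    {"linear": [-0.018, 0.021, 0.85], "roll": 0, "gripper": 0}
  ]
}}

```text
time_s: 28.8
tcp_pos: [0.4483, 0.2998, -0.0221]
ee_rot: [[0.94, 0.342, 0.001], [0.342, -0.94, 0.001], [0.002, -0.0, -1.0]]
ft_force: [0.6, -1.0, -0.6]
opening: 0.795
grip_force: 0.0
```

{"method": "carry_out", "body": {
  "targets": [
    {"linear": [0, 0, 0], "roll": 0, "gripper": 0},
    {"linear": [0, 0, 0], "roll": 0, "gripper": 0},
    {"linear": [0, 0, 0], "roll": 0, "gripper": 0},
    {"linear": [0, 0, 0], "roll": 0, "gripper": 0}
  ]
}}

```text
time_s: 29.3
tcp_pos: [0.4479, 0.2997, -0.0228]
ee_rot: [[0.94, 0.341, 0.0], [0.341, -0.94, 0.0], [0.0, -0.0, -1.0]]
ft_force: [-0.9, -0.5, 3.5]
opening: 0.579
grip_force: 15.0
```

{"method": "carry_out", "body": {
  "targets": [
    {"linear": [0, 0, -0.25], "roll": 0, "gripper": 0},
    {"linear": [0, 0, -0.5], "roll": 0, "gripper": 0},
    {"linear": [0, 0, -0.58], "roll": 0, "gripper": 0},
    {"linear": [0.02, 0.25, -0.58], "roll": 0, "gripper": 0},
    {"linear": [0.04, 0.5, -0.58], "roll": 0, "gripper": 0},
    {"linear": [0.05, 0.75, -0.58], "roll": 0, "gripper": 0},
    {"linear": [0.05, 1, -0.58], "roll": 0, "gripper": 0},
    {"linear": [0.05, 1, -0.58], "roll": 0, "gripper": 0}
  ]
}}

```text
time_s: 30.3
tcp_pos: [0.5258, 0.1125, 0.0919]
ee_rot: [[0.941, 0.338, -0.002], [0.338, -0.941, -0.0], [-0.002, -0.0, -1.0]]
ft_force: [0.1, 1.6, -1.3]
opening: 0.581
grip_force: 15.0
```

{"method": "carry_out", "body": {
  "targets": [
    {"linear": [0.02, 0.25, 0], "roll": 0.08, "gripper": 0},
    {"linear": [0.03, 0.5, 0], "roll": 0.16, "gripper": 0},
    {"linear": [0.05, 0.75, 0], "roll": 0.236, "gripper": 0},
    {"linear": [0.05, 0.978, 0], "roll": 0.236, "gripper": 0},
    {"linear": [0.05, 0.978, 0], "roll": 0.236, "gripper": 0},
    {"linear": [0.05, 0.978, 0], "roll": 0.236, "gripper": 0},
    {"linear": [0.05, 0.978, 0], "roll": 0.236, "gripper": 0}
  ]
}}

```text
time_s: 31.18
tcp_pos: [0.6013, -0.0638, 0.0929]
ee_rot: [[0.99, -0.144, -0.001], [-0.144, -0.99, 0.0], [-0.001, -0.0, -1.0]]
ft_force: [0.1, 0.4, -0.6]
opening: 0.584
grip_force: 15.0
```

```bash
python3 held.py .6016 -.0655 .0212 52
```

```text
expected top face centre [276.4 270.7] front [276.2 217.5] back [276.5 319.3]
rows 190.. [158, 159, 158, 148, 95, 73, 77, 76, 77, 79, 82, 85, 113, 158, 159, 160, 158, 158, 160, 158, 159, 158, 157, 151, 106, 88, 144, 158, 156, 157, 154, 186, 229, 230, 229, 230, 230, 229, 229, 229, 229, 229, 228, 230, 230, 181, 82, 82, 83, 79]
tcp [ 0.6014 -0.064   0.093 ] yaw -8.3 shift [0.002 0.007 0.359] roll 0.000 (0.0 deg) q6 1.42 t 31.2 F [-1.1  0.2 -0.3]
0.5804420811775318 14.999960102140903
```

{"method": "carry_out", "body": {
  "targets": [
    {"linear": [-0.002, 0.007, 0.08], "roll": 0, "gripper": 0},
    {"linear": [-0.002, 0.007, 0.15], "roll": 0, "gripper": 0},
    {"linear": [-0.002, 0.007, 0.2], "roll": 0, "gripper": 0},
    {"linear": [-0.002, 0.007, 0.25], "roll": 0, "gripper": 0},
    {"linear": [-0.002, 0.007, 0.28], "roll": 0, "gripper": 0},
    {"linear": [-0.002, 0.007, 0.28], "roll": 0, "gripper": 0}
  ]
}}

```text
time_s: 31.98
tcp_pos: [0.6009, -0.0667, 0.0367]
ee_rot: [[0.989, -0.145, -0.001], [-0.145, -0.989, 0.0], [-0.001, -0.0, -1.0]]
ft_force: [0.0, 1.5, 0.3]
opening: 0.58
grip_force: 15.0
```

{"method": "carry_out", "body": {
  "targets": [
    {"linear": [0, 0, 0.04], "roll": 0, "gripper": 0},
    {"linear": [0, 0, 0.07], "roll": 0, "gripper": 0},
    {"linear": [0, 0, 0.08], "roll": 0, "gripper": 0},
    {"linear": [0, 0, 0.083], "roll": 0, "gripper": 0},
    {"linear": [0, 0, 0.083], "roll": 0, "gripper": 0}
  ]
}}

```text
time_s: 32.6
tcp_pos: [0.6016, -0.0668, 0.0211]
ee_rot: [[0.989, -0.145, 0.001], [-0.145, -0.989, -0.0], [0.001, 0.0, -1.0]]
ft_force: [0.5, 1.1, 5.0]
opening: 0.582
grip_force: 15.0
```

{"method": "carry_out", "body": {
  "targets": [
    {"linear": [0, 0, 0], "roll": 0, "gripper": 0.4},
    {"linear": [0, 0, 0], "roll": 0, "gripper": 0.4},
    {"linear": [0, 0, -0.25], "roll": 0, "gripper": 0.4},
    {"linear": [0, 0, -0.5], "roll": 0, "gripper": 0.4},
    {"linear": [-0.25, -0.2, -0.65], "roll": 0, "gripper": 0.6},
    {"linear": [-0.5, -0.4, -0.65], "roll": 0, "gripper": 0.6},
    {"linear": [-0.75, -0.6, -0.65], "roll": 0, "gripper": 0.6},
    {"linear": [-0.9, -0.74, -0.65], "roll": 0, "gripper": 0.6}
  ]
}}

```text
time_s: 33.6
tcp_pos: [0.4427, 0.1071, 0.1504]
ee_rot: [[0.989, -0.145, -0.0], [-0.145, -0.989, 0.0], [-0.0, -0.0, -1.0]]
ft_force: [0.3, 0.1, 0.6]
opening: 0.797
grip_force: 0.0
```

{"method": "carry_out", "body": {
  "targets": [
    {"linear": [0, 0, 0], "roll": 0, "gripper": 0.6},
    {"linear": [0, 0, 0], "roll": 0, "gripper": 0.6},
    {"linear": [0, 0, 0], "roll": 0, "gripper": 0.6}
  ]
}}

```text
time_s: 33.98
tcp_pos: [0.4452, 0.1051, 0.1502]
ee_rot: [[0.989, -0.147, -0.0], [-0.147, -0.989, -0.0], [-0.0, 0.0, -1.0]]
ft_force: [0.1, 0.2, 0.1]
opening: 0.8
grip_force: 0.0
```

```bash
python3 ring.py .443 .106 -.0229 -8.3
```

```text
px [442.  13.] centre [ 0.6025 -0.0751] diam 54.1 res 1.5
px [505.  60.] centre [ 0.5348 -0.1183] diam 24.0 res 1.4
px [288. 190.] centre [0.4444 0.0946] diam 43.4 res 0.4
tcp [0.4451 0.1051 0.1502] yaw -8.4 shift [-0.011 -0.003  0.866] roll -0.001 (-0.1 deg) q6 1.69 t 34.0 F [ 0.1 -0.4 -0.1]
```

{"method": "carry_out", "body": {
  "squeeze": 15,
  "targets": [
    {"linear": [0.004, 0.052, 0.25], "roll": 0, "gripper": 0.6},
    {"linear": [0.004, 0.052, 0.5], "roll": 0, "gripper": 0.6},
    {"linear": [0.004, 0.052, 0.75], "roll": 0, "gripper": 0.6},
    {"linear": [0.004, 0.052, 0.84], "roll": 0, "gripper": 0.6},
    {"linear": [0.004, 0.052, 0.866], "roll": 0, "gripper": 0.6},
    {"linear": [0.004, 0.052, 0.866], "roll": 0, "gripper": 0.6},
    {"linear": [0.004, 0.052, 0.866], "roll": 0, "gripper": -0.2},
    {"linear": [0.004, 0.052, 0.866], "roll": 0, "gripper": -0.2}
  ]
}}

```text
time_s: 35.02
tcp_pos: [0.4442, 0.0954, -0.0221]
ee_rot: [[0.989, -0.145, 0.001], [-0.145, -0.989, -0.0], [0.001, -0.0, -1.0]]
ft_force: [0.1, -0.5, 0.6]
opening: 0.598
grip_force: 0.0
```

{"method": "carry_out", "body": {
  "targets": [
    {"linear": [0, 0, 0], "roll": 0, "gripper": -0.2},
    {"linear": [0, 0, 0], "roll": 0, "gripper": -0.2},
    {"linear": [0, 0, 0], "roll": 0, "gripper": -0.2}
  ]
}}

```text
time_s: 35.4
tcp_pos: [0.444, 0.0955, -0.0224]
ee_rot: [[0.989, -0.145, 0.001], [-0.145, -0.989, -0.0], [0.001, -0.0, -1.0]]
ft_force: [-1.3, -0.4, 6.8]
opening: 0.484
grip_force: 15.0
```

{"method": "carry_out", "body": {
  "targets": [
    {"linear": [0, 0, -0.25], "roll": 0, "gripper": -0.2},
    {"linear": [0, 0, -0.5], "roll": 0, "gripper": -0.2},
    {"linear": [0, 0, -0.62], "roll": 0, "gripper": -0.2},
    {"linear": [0.25, 0.2, -0.62], "roll": 0, "gripper": -0.2},
    {"linear": [0.5, 0.4, -0.62], "roll": 0, "gripper": -0.2},
    {"linear": [0.7, 0.6, -0.62], "roll": 0, "gripper": -0.2},
    {"linear": [0.895, 0.685, -0.62], "roll": 0, "gripper": -0.2},
    {"linear": [0.895, 0.685, -0.62], "roll": 0, "gripper": -0.2}
  ]
}}

```text
time_s: 36.4
tcp_pos: [0.6019, -0.0677, 0.1002]
ee_rot: [[0.989, -0.147, -0.0], [-0.147, -0.989, 0.0], [-0.0, -0.0, -1.0]]
ft_force: [0.5, 0.5, -0.2]
opening: 0.483
grip_force: 15.0
```

{"method": "carry_out", "body": {
  "targets": [
    {"linear": [0, 0, 0], "roll": 0, "gripper": -0.2},
    {"linear": [0, 0, 0], "roll": 0, "gripper": -0.2},
    {"linear": [0, 0, 0], "roll": 0, "gripper": -0.2}
  ]
}}

```text
time_s: 36.78
tcp_pos: [0.6006, -0.0655, 0.1015]
ee_rot: [[0.989, -0.145, 0.0], [-0.145, -0.989, -0.0], [0.0, 0.0, -1.0]]
ft_force: [0.5, 0.0, -0.9]
opening: 0.484
grip_force: 15.0
```

```bash
python3 held.py .6015 -.066 .0356 44
```

```text
expected top face centre [276.2 270.5] front [276.1 225.9] back [276.3 311.9]
rows 190.. [164, 163, 162, 125, 78, 78, 81, 82, 87, 92, 99, 104, 111, 100, 83, 85, 91, 132, 163, 166, 165, 161, 163, 161, 159, 162, 162, 160, 163, 218, 235, 234, 234, 234, 234, 234, 233, 234, 234, 234, 233, 233, 233, 233, 234, 197, 87, 84, 83, 81]
tcp [ 0.6007 -0.0656  0.1015] yaw -8.3 shift [0.004 0.001 0.33 ] roll -0.000 (-0.0 deg) q6 1.41 t 36.8 F [-1.   0.3 -0.5]
0.4858909620223086 14.99988657888025
```

{"method": "carry_out", "body": {
  "targets": [
    {"linear": [0.003, 0.001, 0.1], "roll": 0, "gripper": -0.2},
    {"linear": [0.003, 0.001, 0.2], "roll": 0, "gripper": -0.2},
    {"linear": [0.003, 0.001, 0.25], "roll": 0, "gripper": -0.2},
    {"linear": [0.003, 0.001, 0.29], "roll": 0, "gripper": -0.2},
    {"linear": [0.003, 0.001, 0.32], "roll": 0, "gripper": -0.2},
    {"linear": [0.003, 0.001, 0.333], "roll": 0, "gripper": -0.2},
    {"linear": [0.003, 0.001, 0.333], "roll": 0, "gripper": -0.2},
    {"linear": [0.003, 0.001, 0.333], "roll": 0, "gripper": -0.2}
  ]
}}

```text
time_s: 37.83
tcp_pos: [0.6023, -0.0665, 0.0355]
ee_rot: [[0.989, -0.145, 0.002], [-0.145, -0.989, -0.0], [0.002, 0.0, -1.0]]
ft_force: [1.3, 1.1, 6.2]
opening: 0.484
grip_force: 15.0
```

{"method": "carry_out", "body": {
  "targets": [
    {"linear": [0, 0, 0], "roll": 0, "gripper": 0.2},
    {"linear": [0, 0, 0], "roll": 0, "gripper": 0.2},
    {"linear": [0, 0, -0.2], "roll": 0, "gripper": 0.2},
    {"linear": [0, 0, -0.4], "roll": 0, "gripper": 0.2},
    {"linear": [-0.25, 0, -0.4], "roll": 0, "gripper": 0.2},
    {"linear": [-0.5, 0, -0.4], "roll": 0, "gripper": 0.2},
    {"linear": [-0.5, 0, -0.4], "roll": 0, "gripper": 0.2},
    {"linear": [-0.5, 0, -0.4], "roll": 0, "gripper": 0.2}
  ]
}}

```text
time_s: 38.83
tcp_pos: [0.5033, -0.0521, 0.115]
ee_rot: [[0.989, -0.146, 0.001], [-0.146, -0.989, -0.0], [0.001, 0.0, -1.0]]
ft_force: [-0.4, -0.8, -1.1]
opening: 0.598
grip_force: 0.0
```

```bash
python3 - <<'E'
from h import *
plan([.503,-.0515,.005],-8.3)
p=imaging.read_camera("wrist"); a=p["img"][:250,140:420]
p=imaging.read_camera("scene");u,v=proj(p,[.6,-.065,.03]).astype(int);b=cv2.resize(p["img"][v-45:v+45,u-50:u+50],(555,500),interpolation=cv2.INTER_CUBIC)
cv2.imwrite("pics/c11.png",cv2.resize(np.hstack([cv2.resize(a,(560,500)),b]),(800,358)))
E
```

```text
tcp [ 0.5033 -0.0521  0.115 ] yaw -8.4 shift [-0.003 -0.003  0.55 ] roll -0.001 (-0.1 deg) q6 1.38 t 38.8 F [-0.4 -0.8 -1.1]
```

View pics/c11.png

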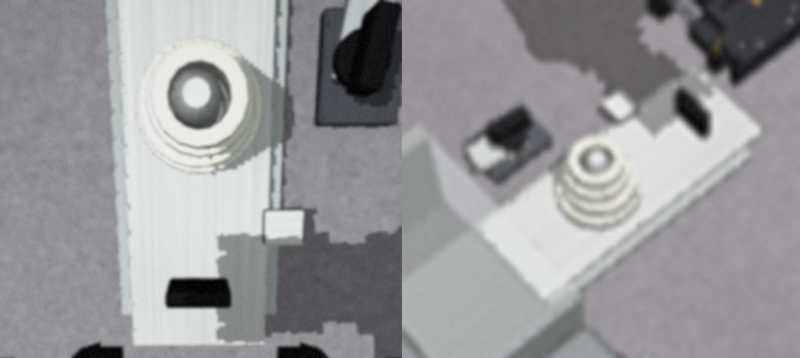

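All four are stacked in order, with the post tip showing through the top at (197,92). Now I'll grip the tab and push in.

{"method": "carry_out", "body": {
  "squeeze": 20,
  "targets": [
    {"linear": [-0.003, -0.003, 0.25], "roll": 0, "gripper": 0.2},
    {"linear": [-0.003, -0.003, 0.5], "roll": 0, "gripper": 0.2},
    {"linear": [-0.003, -0.003, 0.55], "roll": 0, "gripper": 0.2},
    {"linear": [-0.003, -0.003, 0.55], "roll": 0, "gripper": -1},
    {"linear": [-0.003, -0.003, 0.55], "roll": 0, "gripper": -1},
    {"linear": [-0.003, -0.003, 0.55], "roll": 0, "gripper": -1}
  ]
}}

```text
time_s: 39.67
tcp_pos: [0.5033, -0.0512, 0.0062]
ee_rot: [[0.989, -0.145, 0.003], [-0.145, -0.989, -0.001], [0.003, 0.0, -1.0]]
ft_force: [1.2, 3.5, 3.7]
opening: 0.407
grip_force: 20.0
```

{"method": "carry_out", "body": {
  "targets": [
    {"linear": [0.05, 0, 0], "roll": 0, "gripper": -1},
    {"linear": [0.15, 0, 0], "roll": 0, "gripper": -1},
    {"linear": [0.25, 0, 0], "roll": 0, "gripper": -1},
    {"linear": [0.35, 0, 0], "roll": 0, "gripper": -1},
    {"linear": [0.45, 0, 0], "roll": 0, "gripper": -1},
    {"linear": [0.53, 0, 0], "roll": 0, "gripper": -1},
    {"linear": [0.59, 0, 0], "roll": 0, "gripper": -1},
    {"linear": [0.63, 0, 0], "roll": 0, "gripper": -1}
  ]
}}

```text
time_s: 40.67
tcp_pos: [0.628, -0.0688, 0.0062]
ee_rot: [[0.989, -0.145, 0.002], [-0.145, -0.989, 0.001], [0.002, -0.001, -1.0]]
ft_force: [-0.7, 6.1, 5.6]
opening: 0.402
grip_force: 20.0
```

{"method": "carry_out", "body": {
  "targets": [
    {"linear": [0.02, 0, 0], "roll": 0, "gripper": -1},
    {"linear": [0.03, 0, 0], "roll": 0, "gripper": -1},
    {"linear": [0.03, 0, 0], "roll": 0, "gripper": -1}
  ]
}}

```text
time_s: 41.05
tcp_pos: [0.6303, -0.069, 0.006]
ee_rot: [[0.99, -0.144, -0.007], [-0.144, -0.99, 0.002], [-0.007, -0.001, -1.0]]
ft_force: [-18.8, 6.9, 15.1]
opening: 0.409
grip_force: 20.0
```

{"method": "carry_out", "body": {
  "targets": [
    {"linear": [-0.02, 0, 0], "roll": 0, "gripper": 0.2},
    {"linear": [-0.02, 0, 0], "roll": 0, "gripper": 0.2},
    {"linear": [-0.02, 0, -0.25], "roll": 0, "gripper": 0.2},
    {"linear": [-0.02, 0, -0.45], "roll": 0, "gripper": 0.1},
    {"linear": [-0.025, 0.25, -0.45], "roll": 0.05, "gripper": -0.2},
    {"linear": [-0.025, 0.425, -0.45], "roll": 0.098, "gripper": -0.2},
    {"linear": [-0.025, 0.425, -0.45], "roll": 0.098, "gripper": -0.2},
    {"linear": [-0.025, 0.425, -0.45], "roll": 0.098, "gripper": -0.2}
  ]
}}

```text
time_s: 42.05
tcp_pos: [0.6155, -0.1533, 0.0947]
ee_rot: [[0.939, -0.343, 0.0], [-0.343, -0.939, 0.0], [0.0, -0.0, -1.0]]
ft_force: [0.3, 0.8, -0.1]
opening: 0.4
grip_force: 0.0
```

```bash
python3 - <<'E'
from h import *
plan([.6137,-.1526,.0135],-20)
p=imaging.read_camera("wrist"); cv2.imwrite("pics/w12.png",p["img"])
for n,c in(("plL",(-10,42,16)),("plR",(-10,-42,16)),("tab",(25,0,52))):
    a=-.1449;q=np.array([.603,-.068]);x,y,z=np.array(c)/1e3
    print(n,proj(p,[q[0]+np.cos(a)*x-np.sin(a)*y,q[1]+np.sin(a)*x+np.cos(a)*y,z]).round())
E
```

```text
tcp [ 0.6155 -0.1533  0.0947] yaw -20.1 shift [-0.01   0.     0.406] roll -0.000 (-0.1 deg) q6 1.49 t 42.0 F [ 0.3  0.8 -0.1]
plL [146. 273.]
plR [240. 255.]
tab [166. 242.]
```

View pics/w12.png

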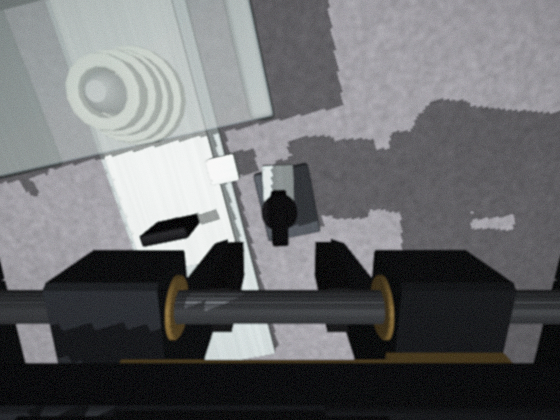

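The cups sit under the canopy. The ear at (222,168) and the tab at (170,230) match the pixels from the original closed state. Now I'll grip the knob and turn it to lock.

{"method": "carry_out", "body": {
  "squeeze": 25,
  "targets": [
    {"linear": [-0.01, 0, 0.2], "roll": 0, "gripper": -0.2},
    {"linear": [-0.01, 0, 0.35], "roll": 0, "gripper": -0.2},
    {"linear": [-0.01, 0, 0.39], "roll": 0, "gripper": -0.2},
    {"linear": [-0.01, 0, 0.39], "roll": 0, "gripper": -0.2},
    {"linear": [-0.01, 0, 0.39], "roll": 0, "gripper": -1},
    {"linear": [-0.01, 0, 0.39], "roll": 0, "gripper": -1},
    {"linear": [-0.01, 0, 0.39], "roll": 0, "gripper": -1},
    {"linear": [-0.01, 0, 0.39], "roll": 0, "gripper": -1}
  ]
}}

```text
time_s: 43.1
tcp_pos: [0.614, -0.1528, 0.0174]
ee_rot: [[0.939, -0.344, 0.001], [-0.344, -0.939, -0.0], [0.001, -0.0, -1.0]]
ft_force: [0.9, 3.3, 5.2]
opening: 0.133
grip_force: 24.7
```

```bash
python3 -c "
from h import *
plan([.6137,-.1526,.0165],38.5);s=sense();print(s['opening'],s['grip_force'])"
```

```text
tcp [ 0.614  -0.1528  0.0174] yaw -20.1 shift [-0.002 -0.     0.005] roll -0.488 (-58.6 deg) q6 1.49 t 43.1 F [0.9 3.3 5.2]
0.13306375019796063 24.742869436740875
```

{"method": "carry_out", "body": {
  "targets": [
    {"linear": [0, 0, 0], "roll": -0.08, "gripper": -1},
    {"linear": [0, 0, 0], "roll": -0.16, "gripper": -1},
    {"linear": [0, 0, 0], "roll": -0.24, "gripper": -1},
    {"linear": [0, 0, 0], "roll": -0.32, "gripper": -1},
    {"linear": [0, 0, 0], "roll": -0.4, "gripper": -1},
    {"linear": [0, 0, 0], "roll": -0.46, "gripper": -1},
    {"linear": [0, 0, 0], "roll": -0.49, "gripper": -1},
    {"linear": [0, 0, 0], "roll": -0.5, "gripper": -1}
  ]
}}

```text
time_s: 44.1
tcp_pos: [0.614, -0.1525, 0.0174]
ee_rot: [[0.767, 0.642, 0.001], [0.642, -0.767, 0.001], [0.001, 0.0, -1.0]]
ft_force: [-0.6, 4.8, 7.1]
opening: 0.13
grip_force: 25.2
```

```bash
python3 -c "
from h import *
plan([.6137,-.1526,.0165],38.5);s=sense();print(s['opening'],s['grip_force'],s['torque'])"
```

```text
tcp [ 0.614  -0.1525  0.0174] yaw 39.9 shift [-0.001 -0.001  0.005] roll 0.012 (1.4 deg) q6 0.44 t 44.1 F [-0.6  4.8  7.1]
0.13007874277898912 25.22672027349472 [ 0.77078235 -0.05902209 -0.32358591]
```

{"method": "carry_out", "body": {
  "targets": [
    {"linear": [0, 0, 0], "roll": 0, "gripper": -0.3},
    {"linear": [0, 0, 0], "roll": 0, "gripper": -0.3},
    {"linear": [0, 0, -0.2], "roll": 0, "gripper": -0.3},
    {"linear": [0, 0, -0.5], "roll": 0, "gripper": 0},
    {"linear": [-0.3, 0.2, -0.8], "roll": 0, "gripper": 0},
    {"linear": [-0.5, 0.3, -0.8], "roll": 0, "gripper": 0},
    {"linear": [-0.5, 0.3, -0.8], "roll": 0, "gripper": 0},
    {"linear": [-0.5, 0.3, -0.8], "roll": 0, "gripper": 0}
  ]
}}

```text
time_s: 45.1
tcp_pos: [0.575, -0.2633, 0.176]
ee_rot: [[0.768, 0.64, -0.001], [0.64, -0.768, 0.001], [-0.0, -0.001, -1.0]]
ft_force: [0.6, -0.5, 0.9]
opening: 0.501
grip_force: 0.0
```

```bash
python3 - <<'E'
from h import *
p=imaging.read_camera("wrist");a=p["img"][:240,140:480]
p=imaging.read_camera("scene");b=p["img"][100:340,120:460]
cv2.imwrite("pics/fin.png",cv2.resize(np.hstack([a,b]),(800,282)))
E
```

```text
(no output)
```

View pics/fin.png

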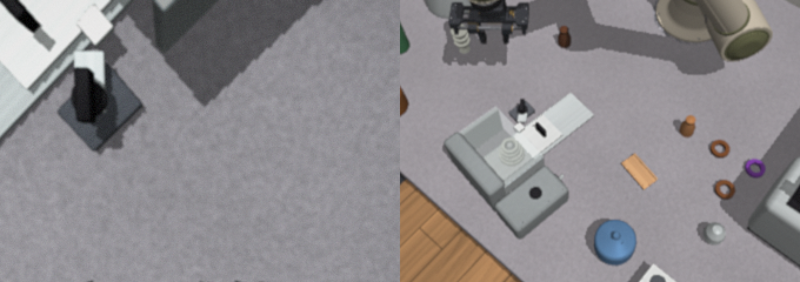

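The tongue at (90,60) points at the ear, the stack is under the canopy, and the bystanders have not moved. Handing in.

```bash
python3 -c "
from h import *
print(bot.job_done())"
```

```text
the job is handed in; nothing more can be done
None
```

I loaded all four white ring cups onto the post (goose, duck, hen, bantam from the bottom up), pushed the carriage fully in under the canopy, locked the clamp and handed the job in; no verdict was returned.

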